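# Prop the cooling-station guard and move the block to the marking stand

### The arm

A 7-joint arm with a two-finger parallel gripper is mounted at the origin on a cart in front of the work surface, level with it; the furniture and walls round the work are solid. World frame = base frame: x ahead of the robot, y to its left, z up, the work surface at z = 0. Lengths are in m, angles in rad, forces in N, time in s.
With the tool pointing down it reaches from about 0.425 to 0.925 m from the base axis. Payload 6.8 kg.
Tool frame: the origin (TCP) lies midway between the tips of the shut fingers; the grasp point (between the pads) lies 19 mm behind it; z points along the fingers, y is the line along which they close (so a half turn about z gives the same grasp; the last joint's range is limited). The gripper opens to 85 mm and grips with 20 to 120 N. Pads are 22 mm wide; open, the fingers measure 114 mm over their backs; the gripper's body (76 mm by 85 mm) begins 54 mm behind the grasp point. The pads swing forward as they close: fully open they stand 13 mm farther back than shut.
Start: joints at [1.088, 0.477, 0.022, 1.555, -0.011, 1.109, -0.083], TCP at [0.247, -0.628, 0.231] pointing down, gripper open.
Joint ranges: [-2.96, 2.96], [-0.34, 2.1], [-1.41, 1.46], [0.24, 2.44], [-1.37, 4.51], [0.17, 1.92], [-2.96, 2.96]. Speed limits (rad/s): [2.39, 2.39, 3.14, 3.14, 3.14, 3.14, 3.14].

### API

Orientations are given as a unit quaternion [w, x, y, z].
In Python, from station import bot, eyes, ticket gives the robot as it stands.
- The arm moves only by the shell command python3 -m crank 'ROWS' [FORCE]. ROWS is text: rows parted by semicolons, each of 7 numbers parted by spaces: the shift along the tool's x, y, z in units of 0.5 m (1.0 is 0.5 m), then the turn, a rotation vector about the tool's x, y, z in units of 180 degrees (1.0 is 180 degrees), then the closure, from 0 (fully open) to 1 (shut). A call has 1 to 20 rows; each row is the pose to reach, as a shift and turn from the pose commanded when the call began, along the tool's axes at that moment, turning the shorter way round; what a row does not reach only later rows make up. A row lasts 1/10 s, in which the tool goes at most 50 mm and 8.59 degrees, less where a joint would pass 70% of its speed; a pose out of reach is approached as far as the arm can. A call with a number of a shift or a turn outside -1 to 1 is refused whole. A call with a gripper value outside its range is refused whole. The fingers move at their own pace and stop on an object; FORCE is the grip in N (left out, the last holds). Time passes only in rows, so rows that repeat a pose let the fingers close. It gives the time, the measured TCP pose, the force, the opening and the grip force at its end, in the units of the state.
- bot.get_obs(): the state, without advancing time (a new reading comes with each control period).
- eyes.read_camera(name): name is "scene" or "side" or "wrist"; returns a dict with "image" (384x512x3 uint8, red, green, blue), "K" (3x3 intrinsics, pixels), "R" (3x3) and "t" (3): a world point X has camera coordinates R X + t. Camera axes: x right, y down, z forward; pixel columns grow to the right and rows downward; lengths in m; the calibration is good to about 2 mm. A picture is of the moment at which its call begins. There is no depth.
- ticket.hand_in(): hands the job in; it is judged then, once.
The state is a dict: "t": time; "q": joint angles; "joint_vel": joint speeds; "joint_torque": joint torques, N m; "eef_pos": TCP position; "tool_rot": TCP orientation; "contact_force": force on the tool from outside, world axes, zero at the start; "torque": the same for the moment, N m; "gripper_width": opening from 0.0 (shut) to 1.0 (fully open); "grasp_force": force on a finger pad.
Only numpy, scipy, OpenCV 4.12 (cv2) and the standard library are available. Lean on these libraries where they do the work, as an engineer would, in place of code of your own. Each camera call takes 0.05 s, during which the arm holds its last target. There are 200 camera calls.

### The job

Lift the clear guard flap of the white cooling station right back, swing its red stay upright and lower the flap so that it stands propped on the stay, hands off. Then take the blue tissue cassette out of its nest by its two ends, set it down flat on the bare bench, let go, take it again by its long sides and lay it, block face up, squarely on the plinth between the end cheeks of the blue stand. Never drop the cassette, leave the flap propped, and do not shift the bottle, the dish or the loupe.

Things in the scene. Friction and masses are not known exactly. Their poses are not given: they have to be found in the camera images.
- station: Fixed white cooling station with clear flap and red stay. Base plate 215 (x) x 176 (y) x 10 mm. Origin on the bench under the nest's centre; base from x = -62 to +152 mm. x points from the knob to the hinge, y to the stay's side, z up. Cheeks (inner faces y = +-81 mm) from x = 35 to 145 mm, 60 mm high; hinge brackets to 77 mm; no front wall
- nest (a point): Centre of the nest's floor, 30 mm above the bench: top of an aluminium pedestal 28 (x) x 30 (y) mm between two side rails (inner faces x = +-17.5 mm, 28 mm long in y, tops 44 mm above the bench). The cassette lies on it, length along the station's y, ends overhanging by 7 mm and clear of the rails: fingers have room only at its two ends
- flap_hinge (a point): Middle of the flap's hinge line, at (125, 0, 70) mm in the station frame; the hinge runs along the station's y
- flap_knob (a point): Centre of the black ball knob (22 mm across) on a short stem at the flap's free edge, 170 mm from the hinge line; shut, it is at (-45, 0, 70) mm in the station frame, stem pointing to -x
- flap (a joint): Flap angle, rad: 0 shut (level), 1.57 upright, stop at 1.83 leaning back. Flap 150 mm long, 166 wide, 6 thick, 0.25 kg, free hinge: it falls shut below 1.57 and leans back on its stop above. An ear with rubber pad on its +y side, 99 to 133 mm from the hinge, rests on the tip of the upright stay at about 1.35. A stay put up first blocks the raising flap
- stay_pivot (a point): Pivot of the stay, at (88, 102, 70) mm in the station frame; its axis runs along the station's x
- stay_tip (a point): Centre of the black rubber ball (16 mm across) at the end of the red stay, a round rod 10 mm thick, 110 mm from pivot to ball centre
- stay (a joint): Stay angle, rad: 0 leaning out to the station's +y at 30 degrees above level, 1.05 upright, stop at 1.13 (5 degrees past upright, towards the flap). Stiff: it stays where left; about 0.04 N m turns it. It counts as up beyond 1.03; move it on until the stop is felt. Lead its tip along its arc: a level push on the leaning stay jams by friction
- block: Loose tissue cassette, blue, with a cream wax block on top: base 28 (x) x 45 (y) x 6 mm (with its sloped label end 29 x 48), block 24 x 31 mm on it, 12 mm high in all, 10 to 22 g. Origin at the middle of its underside (base from y = -22 to +23 mm), y along its length, z up through the block face. It starts in the nest
- stand: Fixed blue stand. Base 70 (x) x 90 (y) x 10 mm, origin on the bench under its centre. Two end cheeks: inner faces at y = +-27.5 mm, 26 mm wide in x, 5 mm thick, tops 54 mm above the bench. x is across the plinth, y along it
- stand_top (a point): Centre of the plinth's top, 35 mm above the bench: aluminium plinth 18 (x) x 50 (y) mm between the stand's end cheeks. The cassette lies on it with its length along y (either way round), its long sides overhanging by 5 mm each; the cheeks leave no room for fingers at its ends
- dropper_bottle: Bystander: brown dropper bottle, 33 mm across, 100 mm high, origin at the middle of its underside
- petri_dish: Bystander: glass dish, 64 mm across, 16 mm high, origin at the middle of its underside
- loupe: Bystander: black loupe, 40 mm across, 30 mm high, origin at the middle of its underside

How it is judged:
On the way, in this order (a step that is already met when the one before it is completed fails the run):
1. the flap has been raised and stands at rest on the upright stay (value of joint stay above 1.03 rad and value of joint flap between 1.28 and 1.42 rad and velocity of joint flap between -0.05 and 0.05 rad/s), for 0.3 s.
2. the cassette lies on the bare bench, let go and at rest (height (world z) of block below 0.005 m and angle between block's own z axis and vertical below 0.1 rad and linear speed of block below 0.02 m/s and contact force between block and the fingers below 0.05 N), for 0.2 s.
At the end, for the whole second after the job is handed in: Flap at rest on the upright stay (stay beyond 1.03 rad, flap 1.28 to 1.42 rad); cassette at rest flat on the plinth, face up (0.1 rad), its length along the plinth (0.15 rad, either way round), its origin within 6 mm across, 7 mm along and 3 mm in height of the plinth's top centre (all of step 1 and x of block in the frame of stand between -0.006 and 0.006 m and y of block in the frame of stand between -0.007 and 0.007 m and z of block in the frame of stand between 0.032 and 0.0385 m and angle between block's own z axis and vertical below 0.1 rad and angle between the y axis of block and the y axis of stand, either way round below 0.15 rad and linear speed of block below 0.02 m/s); the robot touches nothing.
It fails at once if the dropper bottle, the dish or the loupe is shifted by more than 15 mm or tipped (distance of any of dropper_bottle, petri_dish, loupe from where it was at the start of the episode above 0.015 m or angle between any of dropper_bottle, petri_dish, loupe's own z axis and vertical above 0.3 rad).
It fails at once if the cassette is dropped: it falls freely at more than 0.5 m/s (linear speed of block above 0.5 m/s and contact force between block and anything else below 0.02 N).
It also fails if it takes over 72 s, if anything falls off the work surface, if the arm or the gripper's body presses on something with over 40 N, if the wrist force passes 120 N, or if a joint passes its speed limit or range.

## Working session

There is one attempt and no reset: what is moved stays moved. The work goes in short steps, Python scripts to look and compute and a shell command to move; the robot and the scene stay as the last step left them, time stands still between calls to the robot, and variables do not carry over. Pictures are saved under pics/ and viewed, at most 10 in all, crops included, and the job is handed in when it is done.

```bash
ls; mkdir -p pics
python3 - <<'E'
from station import bot, eyes, ticket
import cv2, numpy as np, pickle
o=bot.get_obs(); print({k:np.round(v,4) for k,v in o.items()})
ims=[]
d={}
for n in ["scene","side","wrist"]:
    c=eyes.read_camera(n); d[n]=c
    print(n,np.round(c["K"],1).tolist(),np.round(c["R"],3).tolist(),np.round(c["t"],3).tolist(), np.round(-c["R"].T@c["t"],3))
    cv2.imwrite(f"pics/{n}0.png",cv2.resize(c["image"][:,:,::-1],(800,600)))
pickle.dump(d,open("cams0.pkl","wb"))
E
```

```text
pics
{'t': np.float64(0.0), 'q': array([ 1.0879,  0.4778,  0.0224,  1.5565, -0.0115,  1.1093, -0.0831]), 'joint_vel': array([ 0.0013,  0.0007,  0.0002, -0.0015,  0.0012, -0.0016,  0.0002]), 'joint_torque': array([-1.70000e-03, -5.96440e+01,  1.60790e+00, -2.81187e+01,
        1.26000e-02,  9.30000e-03,  0.00000e+00]), 'eef_pos': array([ 0.2469, -0.6276,  0.2303]), 'tool_rot': array([-9.000e-04,  9.825e-01,  1.863e-01, -2.000e-04]), 'contact_force': array([-0.3239, -0.3022,  0.0636]), 'torque': array([ 0.031 ,  0.0399, -0.0169]), 'grasp_force': np.float64(0.0), 'gripper_width': np.float64(0.999)}
scene [[415.6, 0.0, 257.7], [0.0, 415.6, 195.7], [0.0, 0.0, 1.0]] [[0.565, -0.825, 0.009], [-0.448, -0.317, -0.836], [0.692, 0.468, -0.549]] [-0.294, 0.32, 0.828] [-0.264 -0.529  0.725]
side [[411.8, 0.0, 259.6], [0.0, 411.8, 194.7], [0.0, 0.0, 1.0]] [[0.923, -0.384, 0.019], [-0.194, -0.508, -0.839], [0.332, 0.771, -0.543]] [-0.494, 0.198, 1.216] [ 0.091 -1.027  0.836]
wrist [[265.4, 0.0, 253.4], [0.0, 265.4, 193.0], [0.0, 0.0, 1.0]] [[0.366, -0.93, -0.002], [-0.889, -0.351, 0.294], [-0.274, -0.107, -0.956]] [-0.674, -0.039, 0.38] [ 0.317 -0.6    0.374]
```

View pics/scene0.png

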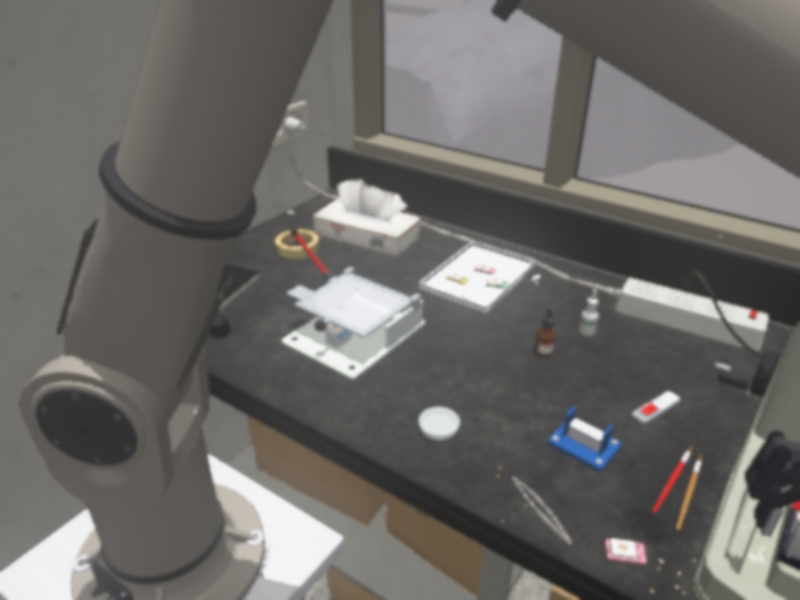

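View pics/side0.png

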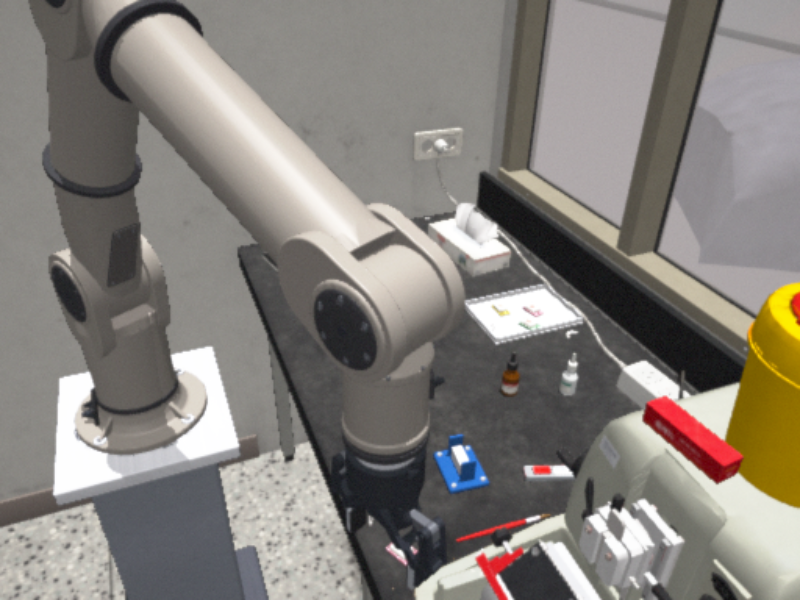

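The scene view (800 px scale) shows the station at about (355,310), with base corners at (285,340), (352,372) and (423,322). The knob is near (320,325), the red stay runs from (328,275) to (296,237), the stand is near (585,440), the dish at (440,423) and the bottle at (545,335). The side view shows the stand at (461,465) and the arm hiding the station.

```bash
cat > h.py <<'E'
import numpy as np, cv2, pickle
from scipy.spatial.transform import Rotation as Ro
def ray(c,u,v,z):
    C=-c["R"].T@c["t"]; d=c["R"].T@np.linalg.inv(c["K"])@[u,v,1]
    return C+d*(z-C[2])/d[2]
def tri(c1,p1,c2,p2):
    A=[];b=[]
    for c,p in((c1,p1),(c2,p2)):
        P=c["K"]@np.c_[c["R"],c["t"]]
        for i in(0,1):
            r=p[i]*P[2]-P[i]; A.append(r[:3]); b.append(-r[3])
    return np.linalg.lstsq(np.array(A),np.array(b),rcond=None)[0]
def proj(c,X):
    x=c["K"]@(c["R"]@np.asarray(X)+c["t"]); return x[:2]/x[2]
def delta(o,pos,R):
    """row numbers from present pose to target pos, rot (matrix)"""
    q=o["tool_rot"]; R0=Ro.from_quat([q[1],q[2],q[3],q[0]]).as_matrix()
    return np.round(np.r_[R0.T@(np.array(pos)-o["eef_pos"])/.5, Ro.from_matrix(R0.T@R).as_rotvec()/np.pi],4)
def down(yaw):
    """tool down, closing line (tool y) along world heading yaw"""
    y=np.array([np.cos(yaw),np.sin(yaw),0]); z=np.array([0,0,-1.]); return np.c_[np.cross(y,z),y,z]
E
python3 - <<'E'
from h import *
d=pickle.load(open("cams0.pkl","rb")); s=d["scene"]; k=512/800
for n,p,z in [("A",(285,340),.01),("B",(352,372),.01),("C",(423,322),.01),("knob",(320,325),.07),("dish",(440,425),.008),("bottle",(545,354),0),("loupe",(220,327),.015)]:
    print(n,np.round(ray(s,p[0]*k,p[1]*k,z),3))
for n,z in(("scene",.01),("side",.01)):
    c=d[n]; h=cv2.cvtColor(c["image"],cv2.COLOR_RGB2HSV)
    m=cv2.inRange(h,(105,150,60),(125,255,255))
    nn,l,st,ce=cv2.connectedComponentsWithStats(m)
    i=1+np.argmax(st[1:,4]); print(n,st[i],ce[i])
    cs,_=cv2.findContours((l==i).astype(np.uint8),0,2); 
    hull=cv2.convexHull(max(cs,key=cv2.contourArea)); ap=cv2.approxPolyDP(hull,3,True)[:,0]
    for p in ap: print(p,np.round(ray(c,*p,z),3))
    r=cv2.inRange(h,(0,150,90),(8,255,255))|cv2.inRange(h,(174,150,90),(180,255,255))
    nn,l,st,ce=cv2.connectedComponentsWithStats(r)
    for j in range(1,nn):
        if st[j,4]>25: print("red",st[j],ce[j].round())
E
```

```text
A [0.417 0.193 0.01 ]
B [0.414 0.034 0.01 ]
C [0.613 0.016 0.01 ]
knob [0.427 0.113 0.07 ]
dish [ 0.392 -0.159  0.008]
bottle [ 0.668 -0.215  0.   ]
loupe [0.372 0.317 0.015]
scene [352 272  44  28 349] [373.36103152 287.32664756]
[352 282] [ 0.458 -0.315  0.01 ]
[361 272] [ 0.502 -0.319  0.01 ]
[395 286] [ 0.504 -0.404  0.01 ]
[382 299] [ 0.447 -0.393  0.01 ]
red [190 150  18  23  50] [198. 161.]
red [412 259   8   6  28] [415. 262.]
red [418 296  20  32 128] [428. 311.]
side [278 278  35  38 563] [294.43872114 300.23090586]
[295 278] [ 0.523 -0.29   0.01 ]
[312 309] [ 0.513 -0.407  0.01 ]
[288 315] [ 0.447 -0.401  0.01 ]
[278 290] [ 0.459 -0.314  0.01 ]
[288 279] [ 0.503 -0.286  0.01 ]
red [507 188   5  19  58] [509. 195.]
red [ 412  254   64   55 1450] [444. 281.]
red [342 298  10   5  43] [346. 300.]
red [292 332  44  15 140] [314. 339.]
red [305 351  30  33 320] [318. 364.]
```

Run:
```python
from h import *
from station import bot
o=bot.get_obs()
for p,psi in [((.42,-.42,.36),.0),((.47,-.1,.36),-.05),((.45,.10,.34),-.05)]: print(delta(o,p,down(-np.pi/2+psi)))
```

```text
[ 4.742e-01 -2.603e-01 -2.586e-01 -4.000e-04  1.000e-04  1.193e-01]
[ 8.015e-01 -8.192e-01 -2.579e-01 -4.000e-04  1.000e-04  1.352e-01]
[ 9.1080e-01 -1.2061e+00 -2.1730e-01 -4.0000e-04  1.0000e-04  1.3520e-01]
```

```bash
R1='0.474 -0.26 -0.26 0 0 0.119 0'; python3 -m crank '0.474 -0.26 -0.26 0 0 0.119 0;0.474 -0.26 -0.26 0 0 0.119 0;0.474 -0.26 -0.26 0 0 0.119 0;0.474 -0.26 -0.26 0 0 0.119 0;0.474 -0.26 -0.26 0 0 0.119 0;0.474 -0.26 -0.26 0 0 0.119 0;0.8 -0.82 -0.26 0 0 0.135 0;0.8 -0.82 -0.26 0 0 0.135 0;0.8 -0.82 -0.26 0 0 0.135 0;0.8 -0.82 -0.26 0 0 0.135 0;0.8 -0.82 -0.26 0 0 0.135 0;0.8 -0.82 -0.26 0 0 0.135 0;0.8 -0.82 -0.26 0 0 0.135 0' 30
python3 - <<'E'
from h import *
from station import bot
o=bot.get_obs()
for p,psi in [((.45,.10,.36),-.05)]: print(delta(o,p,down(-np.pi/2+psi)))
E
```

```text
t: 1.45
eef_pos: [0.4694, -0.0951, 0.3614]
tool_rot: [-0.001, 1.0, -0.022, 0.0]
contact_force: [1.0, -0.6, 0.4]
gripper_width: 0.996
grasp_force: 0.0
[-5.570e-02 -3.882e-01  3.200e-03 -3.000e-04 -1.000e-04  2.100e-03]
```

```bash
python3 -m crank '-0.056 -0.39 0 0 0 0 0;-0.056 -0.39 0 0 0 0 0;-0.056 -0.39 0 0 0 0 0;-0.056 -0.39 0 0 0 0 0;-0.056 -0.39 0 0 0 0 0;-0.056 -0.39 0 0 0 0 0;-0.056 -0.39 0 0 0 0 0'
python3 - <<'E'
from h import *
from station import bot,eyes
d={}
for n in ["wrist","side"]:
    d[n]=eyes.read_camera(n)
d["obs"]=bot.get_obs()
cv2.imwrite("pics/w1.png",cv2.resize(d["wrist"]["image"][:,:,::-1],(800,600)))
pickle.dump(d,open("cams1.pkl","wb"))
E
```

```text
t: 2.15
eef_pos: [0.451, 0.0946, 0.361]
tool_rot: [0.0, 1.0, -0.026, -0.0]
contact_force: [0.9, -0.2, 0.8]
gripper_width: 1.004
grasp_force: 0.0
```

View pics/w1.png

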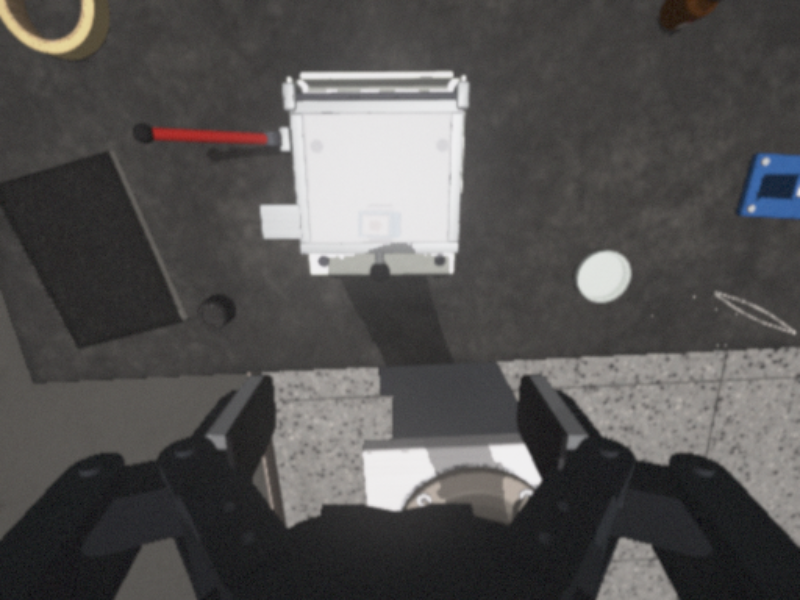

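The wrist view shows the knob at (380,271), the base's front corners at (310,275) and (453,272), the flap's free edge from (302,250) to (458,250), the stay ball at (144,132) and the stay root at (285,138). The dish is at (604,276), the loupe at (216,311) and the cassette shows faintly at (378,224).

Run:
```python
from h import *
d=pickle.load(open("cams1.pkl","rb")); c=d["wrist"]; k=512/800
P={}
for n,p,z in [("fl",(310,275),.01),("fr",(453,272),.01),("knob",(380,271),.07),("tip",(144,132),.125),("edgeL",(302,251),.073),("edgeR",(458,251),.073),("dish",(604,276),.008),("loupe",(216,311),.015),("cass",(378,224),.04),("brL",(290,80),.077),("brR",(463,78),.077)]:
    P[n]=ray(c,p[0]*k,p[1]*k,z); print(n,P[n].round(4))
# yaw fits
v=P["fl"]-P["fr"]; print("yaw base",np.arctan2(-v[0],v[1]),np.linalg.norm(v))
v=P["edgeL"]-P["edgeR"]; print("yaw edge",np.arctan2(-v[0],v[1]),np.linalg.norm(v))
v=P["tip"]-P["knob"]; L=np.array([133,197.3]); print("knob-tip len",np.linalg.norm(v[:2]),np.linalg.norm(L)/1e3,"yaw",np.arctan2(v[1],v[0])-np.arctan2(L[1],L[0]))
v=P["brL"]-P["brR"]; print("yaw br",np.arctan2(-v[0],v[1]),np.linalg.norm(v))
```

```text
fl [0.4131 0.202  0.01  ]
fr [0.408  0.0274 0.01  ]
knob [0.4274 0.1132 0.07  ]
tip [0.5707 0.3032 0.125 ]
edgeL [0.4536 0.1934 0.073 ]
edgeR [0.4453 0.0301 0.073 ]
dish [ 0.393  -0.1582  0.008 ]
loupe [0.3745 0.3227 0.015 ]
cass [0.4738 0.1137 0.04  ]
brL [0.6137 0.1849 0.077 ]
brR [0.6073 0.0249 0.077 ]
yaw base -0.029402488435137403 0.17475453192029797
yaw edge -0.05086760735016283 0.16358462191527282
knob-tip len 0.23793362590244355 0.23794177859299953 yaw -0.05309332686900148
yaw br -0.040277172498378595 0.160037180834474
```

```bash
cat > st.py <<'E'
from h import *
yaw=-.045; O=np.array([.473,.1107,0]); Rz=Ro.from_euler('z',yaw).as_matrix()
W=lambda x,y,z: O+Rz@np.array([x,y,z])/1e3
E
python3 - <<'E'
from st import *
from station import bot
o=bot.get_obs(); T=down(-np.pi/2+yaw)
for p in [(-45,0,130),(-45,0,62)]: print(W(*p),delta(o,W(*p),T))
E
```

```text
[0.42804555 0.11272432 0.13      ] [-4.780e-02 -3.440e-02  4.622e-01  1.000e-04  1.000e-04 -2.300e-03]
[0.42804555 0.11272432 0.062     ] [-4.780e-02 -3.450e-02  5.982e-01  1.000e-04  1.000e-04 -2.300e-03]
```

```bash
python3 -m crank '-0.048 -0.035 0.46 0 0 -0.002 0.3;-0.048 -0.035 0.46 0 0 -0.002 0.3;-0.048 -0.035 0.46 0 0 -0.002 0.3;-0.048 -0.035 0.46 0 0 -0.002 0.3;-0.048 -0.035 0.46 0 0 -0.002 0.3;-0.048 -0.035 0.53 0 0 -0.002 0.3;-0.048 -0.035 0.6 0 0 -0.002 0.3;-0.048 -0.035 0.6 0 0 -0.002 0.3;-0.048 -0.035 0.6 0 0 -0.002 1;-0.048 -0.035 0.6 0 0 -0.002 1;-0.048 -0.035 0.6 0 0 -0.002 1;-0.048 -0.035 0.6 0 0 -0.002 1;-0.048 -0.035 0.6 0 0 -0.002 1' 30
python3 - <<'E'
from st import *
from station import bot,eyes
o=bot.get_obs(); print(o["contact_force"])
c=eyes.read_camera("wrist"); cv2.imwrite("pics/w2.png",c["image"][:,:,::-1])
T=down(-np.pi/2+yaw)
for a in np.linspace(0.1,1.75,18):
    print(a.round(2),delta(o,o["eef_pos"]+Rz@np.array([.17-.17*np.cos(a),0,.17*np.sin(a)]),T)[:3])
E
```

```text
t: 3.55
eef_pos: [0.4292, 0.1137, 0.0632]
tool_rot: [0.0, 1.0, -0.022, 0.002]
contact_force: [-0.7, -3.9, 5.7]
gripper_width: 0.23
grasp_force: 29.1
[-0.71307236 -3.90580273  5.70572428]
0.1 [ 0.0018  0.     -0.0339]
0.2 [ 0.0068  0.0001 -0.0665]
0.29 [ 0.0149  0.0001 -0.0985]
0.39 [ 2.610e-02  1.000e-04 -1.295e-01]
0.49 [ 0.0402  0.0002 -0.1594]
0.59 [ 0.0572  0.0002 -0.1876]
0.68 [ 7.680e-02  2.000e-04 -2.142e-01]
0.78 [ 0.0989  0.0003 -0.2386]
0.88 [ 0.1233  0.0003 -0.2609]
0.97 [ 0.1497  0.0003 -0.2806]
1.07 [ 0.1779  0.0004 -0.2978]
1.17 [ 0.2076  0.0004 -0.3121]
1.26 [ 0.2386  0.0004 -0.3234]
1.36 [ 0.2705  0.0005 -0.3317]
1.46 [ 0.3031  0.0005 -0.3369]
1.56 [ 0.336   0.0005 -0.3389]
1.65 [ 0.369   0.0005 -0.3376]
1.75 [ 0.4017  0.0006 -0.3332]
```

View pics/w2.png

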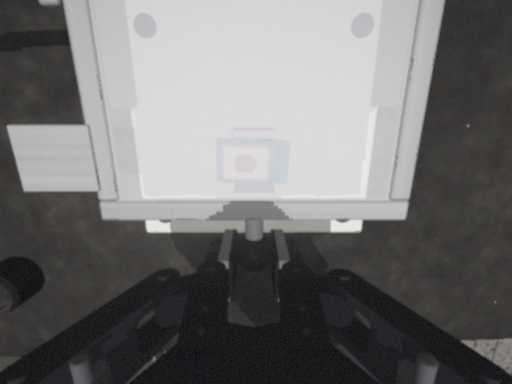

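The wrist view shows the knob held between the pads at (255,235), with the cassette under the flap at (252,160). Now I'll raise the flap along its arc.

```bash
python3 -m crank '0.002 0 -0.034 0 0 0 1;0.007 0 -0.067 0 0 0 1;0.015 0 -0.098 0 0 0 1;0.026 0 -0.13 0 0 0 1;0.04 0 -0.16 0 0 0 1;0.057 0 -0.188 0 0 0 1;0.077 0 -0.214 0 0 0 1;0.099 0 -0.239 0 0 0 1;0.123 0 -0.261 0 0 0 1;0.15 0 -0.281 0 0 0 1;0.178 0 -0.298 0 0 0 1;0.208 0 -0.312 0 0 0 1;0.239 0 -0.324 0 0 0 1;0.271 0 -0.332 0 0 0 1;0.303 0 -0.337 0 0 0 1;0.336 0 -0.339 0 0 0 1;0.369 0 -0.338 0 0 0 1;0.402 0 -0.334 0 0 0 1;0.41 0 -0.332 0 0 0 1;0.41 0 -0.332 0 0 0 1'
python3 - <<'E'
from st import *
from station import bot,eyes
o=bot.get_obs(); print(o["eef_pos"],W(125+170*.256,0,70+164-7))
E
```

```text
t: 5.6
eef_pos: [0.6327, 0.1056, 0.2281]
tool_rot: [-0.0, 1.0, -0.022, 0.0]
contact_force: [-0.3, -0.0, 0.5]
gripper_width: 0.004
grasp_force: 0.0
[0.63273602 0.10560749 0.22807188] [0.6413494  0.10311916 0.227     ]
```

Run:
```python
from st import *
from station import bot,eyes
a=eyes.read_camera("scene")["image"][100:300,120:380]; b=eyes.read_camera("wrist")["image"]
im=np.hstack([cv2.resize(a,(450,384)),cv2.resize(b,(340,384))])
cv2.imwrite("pics/m3.png",im[:,:,::-1])
```

```text
(no output)
```

View pics/m3.png

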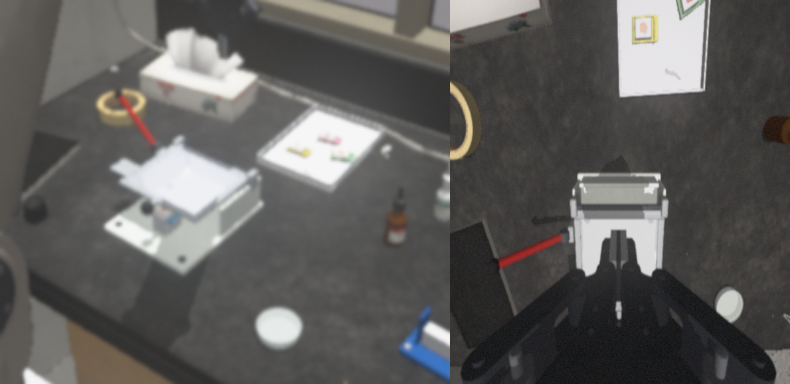

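The flap slipped out of the grip and fell shut, since the ball sat near the fingertips. I'll grip again, deeper and harder.

```bash
python3 -m crank '-0.1 0.002 0 0 0 0 0.3;-0.2 0.002 0 0 0 0 0.3;-0.3 0.002 0.03 0 0 0 0.3;-0.41 0.002 0.1 0 0 0 0.3;-0.41 0.002 0.2 0 0 0 0.3;-0.41 0.002 0.27 0 0 0 0.3;-0.41 0.002 0.31 0 0 0 0.3;-0.41 0.002 0.348 0 0 0 0.3;-0.41 0.002 0.348 0 0 0 0.3;-0.41 0.002 0.348 0 0 0 1;-0.41 0.002 0.348 0 0 0 1;-0.41 0.002 0.348 0 0 0 1;-0.41 0.002 0.348 0 0 0 1;-0.41 0.002 0.348 0 0 0 1' 70
python3 -m crank '0.001 0 -0.017 0 0 0 1;0.002 0 -0.034 0 0 0 1;0.004 0 -0.05 0 0 0 1;0.007 0 -0.067 0 0 0 1;0.015 0 -0.098 0 0 0 1;0.026 0 -0.13 0 0 0 1'
```

```text
t: 7.1
eef_pos: [0.4286, 0.1136, 0.0547]
tool_rot: [0.0, 1.0, -0.022, 0.001]
contact_force: [-1.8, -1.7, 7.4]
gripper_width: 0.212
grasp_force: 68.1
t: 7.7
eef_pos: [0.4411, 0.1131, 0.1193]
tool_rot: [-0.0, 1.0, -0.022, 0.0]
contact_force: [1.0, -0.1, -1.3]
gripper_width: 0.217
grasp_force: 68.8
```

```bash
python3 -m crank '0.014 0 -0.03 0 0 0 1;0.031 0 -0.058 0 0 0 1;0.051 0 -0.084 0 0 0 1;0.073 0 -0.109 0 0 0 1'
python3 -m crank '0.024 0 -0.022 0 0 0 1;0.051 0 -0.042 0 0 0 1;0.079 0 -0.059 0 0 0 1;0.109 0 -0.073 0 0 0 1'
```

```text
t: 8.1
eef_pos: [0.4805, 0.1113, 0.1739]
tool_rot: [-0.001, 1.0, -0.022, 0.003]
contact_force: [18.5, 0.6, -16.8]
gripper_width: 0.209
grasp_force: 69.6
t: 8.5
eef_pos: [0.5321, 0.1087, 0.2097]
tool_rot: [-0.0, 1.0, -0.022, -0.0]
contact_force: [0.1, -0.5, -0.4]
gripper_width: 0.001
grasp_force: 0.0
```

The grip slipped again at about 0.9 rad, with a growing pull toward the hinge. I'll take it again and follow the arc in shorter calls, steering by the force.

```bash
python3 -m crank '-0.1 0 0 0 0 0 0.3;-0.2 0 0 0 0 0 0.3;-0.207 0 0.1 0 0 0 0.3;-0.207 0 0.18 0 0 0 0.3;-0.207 0 0.24 0 0 0 0.3;-0.207 0 0.3 0 0 0 0.3;-0.207 0 0.3 0 0 0 0.3'
python3 - <<'E'
from st import *
from station import bot,eyes
c=eyes.read_camera("wrist"); o=bot.get_obs(); pickle.dump((c,o),open("k.pkl","wb"))
im=c["image"][170:384,150:360]; print(o["eef_pos"],proj(c,W(-45,0,70)),proj(c,o["eef_pos"]))
cv2.imwrite("pics/k4.png",cv2.convertScaleAbs(cv2.resize(im,None,fx=2.7,fy=2.7)[:,:,::-1],alpha=2))
E
```

```text
t: 9.2
eef_pos: [0.4255, 0.1128, 0.057]
tool_rot: [0.001, 1.0, -0.021, -0.003]
contact_force: [-1.0, 0.2, -0.9]
gripper_width: 0.698
grasp_force: 0.0
[0.42684967 0.11337025 0.05873968] [254.37223172 249.44728113] [253.25620126 241.70582828]
```

View pics/k4.png

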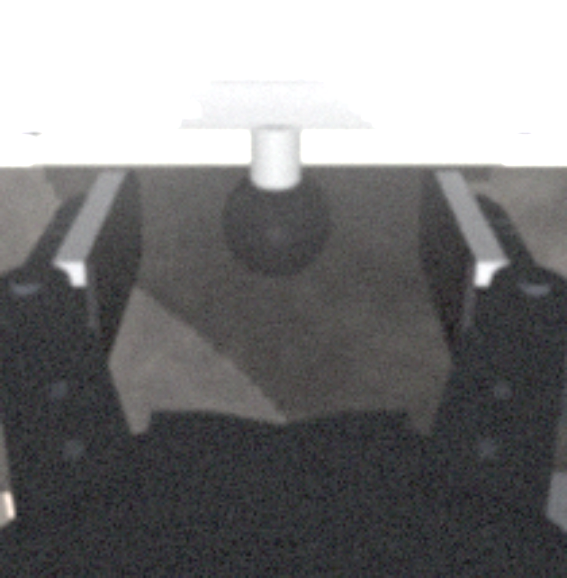

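The ball sits centred between the pads at (252,252), within 2 mm of where I expected it. I'll close and raise in short calls.

```bash
python3 -m crank '0 -0.002 0 0 0 0 1;0 -0.002 0 0 0 0 1;0 -0.002 0 0 0 0 1;0 -0.002 0 0 0 0 1;0.001 -0.002 -0.017 0 0 0 1;0.002 -0.002 -0.034 0 0 0 1;0.007 -0.002 -0.067 0 0 0 1;0.015 -0.002 -0.098 0 0 0 1;0.026 -0.002 -0.13 0 0 0 1' 100
python3 -m crank '0.007 0 -0.015 0 0 0 1;0.014 0 -0.03 0 0 0 1;0.023 0 -0.044 0 0 0 1;0.031 0 -0.058 0 0 0 1'
```

```text
t: 10.15
eef_pos: [0.4474, 0.1133, 0.1269]
tool_rot: [-0.001, 1.0, -0.022, 0.006]
contact_force: [39.3, 0.2, -20.1]
gripper_width: 0.175
grasp_force: 100.5
t: 10.55
eef_pos: [0.4662, 0.1124, 0.1559]
tool_rot: [-0.002, 1.0, -0.021, 0.009]
contact_force: [33.2, -5.1, -28.5]
gripper_width: 0.115
grasp_force: 203.1
```

The pads seem to start about 8 mm behind the tip, so the shallow grips (about 8 to 10 mm) squeezed the ball out, while at 15 mm the tips met the flap edge. I'll take it again about 12.5 mm deep at 60 N.

```bash
python3 -m crank '0 0 0 0 0 0 0.3;0 0 0 0 0 0 0.3;0 0 0 0 0 0 0.3;-0.06 0 0.1 0 0 0 0.3;-0.06 0 0.15 0 0 0 0.3;-0.06 0 0.193 0 0 0 0.3;-0.06 0 0.193 0 0 0 0.3;-0.06 0 0.193 0 0 0 0.3;-0.06 0 0.193 0 0 0 1;-0.06 0 0.193 0 0 0 1;-0.06 0 0.193 0 0 0 1;-0.06 0 0.193 0 0 0 1;-0.06 0 0.193 0 0 0 1' 60
python3 -m crank '0.001 0 -0.017 0 0 0 1;0.002 0 -0.034 0 0 0 1;0.004 0 -0.05 0 0 0 1;0.007 0 -0.067 0 0 0 1;0.015 0 -0.098 0 0 0 1;0.026 0 -0.13 0 0 0 1'
python3 -m crank '0.007 0 -0.015 0 0 0 1;0.014 0 -0.03 0 0 0 1;0.022 0 -0.044 0 0 0 1'
python3 -c "
from station import bot;o=bot.get_obs();print(o['torque'],o['contact_force'],o['eef_pos'])"
```

```text
t: 11.85
eef_pos: [0.4276, 0.1137, 0.058]
tool_rot: [0.001, 1.0, -0.022, 0.001]
contact_force: [-1.0, -3.4, 10.4]
gripper_width: 0.216
grasp_force: 58.3
t: 12.45
eef_pos: [0.4403, 0.1132, 0.1228]
tool_rot: [0.0, 1.0, -0.022, 0.0]
contact_force: [8.2, -5.2, -6.2]
gripper_width: 0.216
grasp_force: 58.7
t: 12.75
eef_pos: [0.4556, 0.1125, 0.1456]
tool_rot: [-0.001, 1.0, -0.023, 0.005]
contact_force: [16.6, -4.1, -11.8]
gripper_width: 0.215
grasp_force: 59.8
[-1.19667973 -3.33601365 -0.74510547] [ 16.5868279   -4.05062003 -11.83182922] [0.45555111 0.11251948 0.1456102 ]
```

```bash
python3 -m crank '0.01 0 -0.007 0 0 0 1;0.019 0 -0.01 0 0 0 1;0.029 0 -0.024 0 0 0 1;0.039 0 -0.035 0 0 0 1'
python3 -c "
from station import bot;o=bot.get_obs();print(o['torque'],o['contact_force'],o['eef_pos'])"
```

```text
t: 13.15
eef_pos: [0.4703, 0.1118, 0.1616]
tool_rot: [0.001, 1.0, -0.022, -0.0]
contact_force: [0.6, -4.6, -2.2]
gripper_width: 0.206
grasp_force: 70.7
[-1.10223718  0.15648276  0.0215264 ] [ 0.61206801 -4.6395244  -2.1566897 ] [0.4702953  0.11181342 0.1616159 ]
```

```bash
python3 -m crank '0.0105 0 -0.0125 0 0 0 1;0.0215 0 -0.024 0 0 0 1;0.0335 0 -0.035 0 0 0 1;0.0457 0 -0.046 0 0 0 1'
python3 -c "
from station import bot;o=bot.get_obs();print(o['torque'],o['contact_force'],o['eef_pos'])"
```

```text
t: 13.55
eef_pos: [0.4949, 0.1107, 0.1843]
tool_rot: [0.0, 1.0, -0.022, 0.002]
contact_force: [13.1, -3.9, -11.4]
gripper_width: 0.186
grasp_force: 63.9
[-0.19064703 -2.03413741 -0.29247214] [ 13.10678791  -3.94970104 -11.41821725] [0.49491237 0.11067693 0.18425684]
```

Run:
```python
import numpy as np
x,z=.103,.1143
for D in np.arange(.08,.85,.08):
    c,s=np.cos(D),np.sin(D); print(round(D,2),"%.4f 0 %.4f 0 %.4f 0 1"%((x*(1-c)+s*z+.0025)/.5,(z*(1-c)-s*x+.002)/.5,-D/np.pi))
```

```text
0.08 0.0239 0 -0.0117 0 -0.0255 0 1
0.16 0.0441 0 -0.0259 0 -0.0509 0 1
0.24 0.0652 0 -0.0384 0 -0.0764 0 1
0.32 0.0874 0 -0.0492 0 -0.1019 0 1
0.4 0.1103 0 -0.0582 0 -0.1273 0 1
0.48 0.1338 0 -0.0653 0 -0.1528 0 1
0.56 0.1579 0 -0.0705 0 -0.1783 0 1
0.64 0.1823 0 -0.0738 0 -0.2037 0 1
0.72 0.2069 0 -0.0751 0 -0.2292 0 1
0.8 0.2315 0 -0.0744 0 -0.2546 0 1
```

From here I'll turn the tool with the flap about the hinge, so that the ball no longer spins in the pads.

```bash
python3 -m crank '0.005 0 0.004 0 0 0 1;0.0239 0 -0.0117 0 -0.0255 0 1;0.0441 0 -0.0259 0 -0.0509 0 1;0.0652 0 -0.0384 0 -0.0764 0 1;0.0874 0 -0.0492 0 -0.1019 0 1' 60
python3 -c "
from station import bot;o=bot.get_obs();print(o['torque'],o['contact_force'],o['eef_pos'],o['q'])"
```

```text
t: 14.05
eef_pos: [0.5379, 0.1116, 0.2105]
tool_rot: [-0.005, 0.987, -0.02, -0.16]
contact_force: [0.8, 0.7, -0.8]
gripper_width: -0.001
grasp_force: 0.0
[ 0.01346853 -0.35482618 -0.01150571] [ 0.80719451  0.71553737 -0.84490982] [0.53786537 0.11161457 0.21054867] [ 0.06817762  0.51123609 -0.45851732  1.63144121  0.09111612  1.34251747
 -2.01686432]
```

The grip keeps drifting while the ball spins, so I'll change method. I'll roll the tool 45° and lift the flap by its free side edge (−y), with the shut fingers hooked under it.

```bash
cat >> st.py <<'E'
def roll(th):
    """tool leaning with body toward station -y by th, x_t = station +x"""
    z=Rz@[0,np.sin(th),-np.cos(th)]; x=Rz@[1.,0,0]; return np.c_[x,np.cross(z,x),z]
def row(d,c=1): return " ".join("%.3f"%v for v in d)+" %g"%c
E
python3 - <<'E'
from st import *
from station import bot
o=bot.get_obs(); T=roll(np.pi/4)
for p in [(60,-90,260),(0,-170,200),(-5,-120,40)]: print(row(delta(o,W(*p),T)))
E
```

```text
-0.041 0.187 -0.091 0.247 0.097 -0.039 1
-0.118 0.347 0.060 0.247 0.097 -0.039 1
-0.026 0.248 0.367 0.247 0.097 -0.039 1
```

```bash
python3 -m crank '-0.041 0.187 -0.09 0.247 0.097 -0.039 1;-0.041 0.187 -0.09 0.247 0.097 -0.039 1;-0.041 0.187 -0.09 0.247 0.097 -0.039 1;-0.118 0.347 0.06 0.247 0.097 -0.039 1;-0.118 0.347 0.06 0.247 0.097 -0.039 1;-0.118 0.347 0.06 0.247 0.097 -0.039 1;-0.118 0.347 0.06 0.247 0.097 -0.039 1;-0.118 0.347 0.06 0.247 0.097 -0.039 1'
python3 - <<'E'
from st import *
from station import bot
o=bot.get_obs(); T=roll(np.pi/4); print(o["q"].round(2))
for p in [(0,-170,200),(-5,-125,40),(-5,-79,40)]: print(row(delta(o,W(*p),T)))
E
```

```text
t: 14.85
eef_pos: [0.4646, -0.0611, 0.1994]
tool_rot: [-0.382, 0.924, -0.022, 0.009]
contact_force: [1.4, 0.5, 0.1]
gripper_width: 0.002
grasp_force: 0.0
[ 0.91  0.48 -0.57  1.96 -0.55  1.11 -0.92]
0.001 -0.004 0.002 0.001 -0.001 -0.001 1
-0.009 0.158 0.292 0.001 -0.001 -0.001 1
-0.009 0.093 0.357 0.001 -0.001 -0.001 1
```

Reached with the full 45° roll. Next I'll go in under the edge and lift slightly.

```bash
python3 -m crank '-0.009 0.158 0.19 0 0 0 1;-0.009 0.158 0.292 0 0 0 1;-0.009 0.158 0.292 0 0 0 1;-0.009 0.158 0.292 0 0 0 1;-0.009 0.14 0.31 0 0 0 1;-0.009 0.12 0.33 0 0 0 1;-0.009 0.093 0.357 0 0 0 1;-0.009 0.093 0.357 0 0 0 1'
python3 - <<'E'
from st import *
from station import bot
o=bot.get_obs(); T=roll(np.pi/4); print(o["eef_pos"],W(-5,-79,40))
th=np.pi/4; r=np.array([0,np.sin(th),-np.cos(th)])
for a in list(np.arange(0,1.7,.1))+[1.68]:
    n=np.array([np.sin(a)*np.sin(th),np.cos(a)*np.cos(th),np.cos(a)*np.sin(th)]); n/=np.linalg.norm(n)
    p=np.array([125-130*np.cos(a),-83,70+130*np.sin(a)])+np.array([-3*np.sin(a),0,-3*np.cos(a)])+r*18-n*12
    print(round(a,2),row(delta(o,W(*p),T)))
E
```

```text
t: 15.65
eef_pos: [0.4651, 0.0349, 0.0417]
tool_rot: [-0.381, 0.924, -0.019, 0.01]
contact_force: [0.1, -0.1, -0.7]
gripper_width: -0.0
grasp_force: 0.3
[0.4651032  0.03489745 0.04168679] [0.46445126 0.0320049  0.04      ]
0.0 -0.001 -0.002 -0.010 0.001 -0.000 0.002 1
0.1 -0.002 -0.020 -0.028 0.001 -0.000 0.002 1
0.2 -0.000 -0.039 -0.046 0.001 -0.000 0.002 1
0.3 0.004 -0.057 -0.064 0.001 -0.000 0.002 1
0.4 0.011 -0.075 -0.082 0.001 -0.000 0.002 1
0.5 0.020 -0.092 -0.099 0.001 -0.000 0.002 1
0.6 0.031 -0.108 -0.115 0.001 -0.000 0.002 1
0.7 0.045 -0.124 -0.129 0.001 -0.000 0.002 1
0.8 0.060 -0.139 -0.143 0.001 -0.000 0.002 1
0.9 0.078 -0.153 -0.156 0.001 -0.000 0.002 1
1.0 0.097 -0.165 -0.167 0.001 -0.000 0.002 1
1.1 0.117 -0.177 -0.176 0.001 -0.000 0.002 1
1.2 0.139 -0.187 -0.184 0.001 -0.000 0.002 1
1.3 0.163 -0.196 -0.190 0.001 -0.000 0.002 1
1.4 0.187 -0.203 -0.195 0.001 -0.000 0.002 1
1.5 0.212 -0.209 -0.198 0.001 -0.000 0.002 1
1.6 0.238 -0.213 -0.198 0.001 -0.000 0.002 1
1.68 0.259 -0.215 -0.198 0.001 -0.000 0.002 1
```

```bash
python3 -m crank '-0.001 -0.002 -0.01 0 0 0 1;-0.002 -0.02 -0.028 0 0 0 1;0 -0.039 -0.046 0 0 0 1;0.004 -0.057 -0.064 0 0 0 1;0.011 -0.075 -0.082 0 0 0 1'
python3 -m crank '0.009 -0.017 -0.017 0 0 0 1;0.02 -0.033 -0.033 0 0 0 1;0.034 -0.049 -0.047 0 0 0 1;0.049 -0.064 -0.061 0 0 0 1'
python3 -c "
from station import bot,eyes
import cv2
a=eyes.read_camera('scene')['image'][100:300,120:380];cv2.imwrite('pics/l5.png',cv2.resize(a,(650,500))[:,:,::-1])"
```

```text
t: 16.15
eef_pos: [0.4699, 0.0288, 0.0965]
tool_rot: [-0.38, 0.924, -0.022, 0.01]
contact_force: [0.4, -3.3, -1.9]
gripper_width: 0.0
grasp_force: 1.5
t: 16.55
eef_pos: [0.494, 0.0297, 0.1401]
tool_rot: [-0.381, 0.924, -0.021, 0.009]
contact_force: [0.4, -4.1, -2.5]
gripper_width: 0.001
grasp_force: 1.2
```

View pics/l5.png

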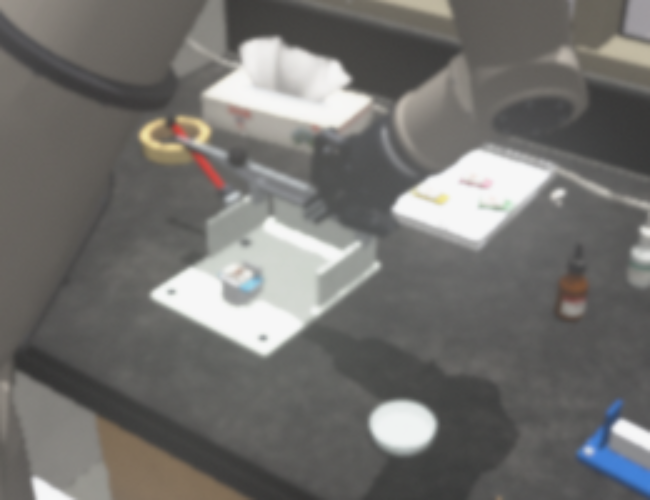

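The flap is lifting on the fingers, seen edge-on from (180,130) to (320,195). The cassette shows in its nest at (240,275). I'll carry on to lean it back.

```bash
python3 -m crank '0.018 -0.014 -0.013 0 0 0 1;0.037 -0.026 -0.024 0 0 0 1;0.057 -0.038 -0.033 0 0 0 1;0.079 -0.048 -0.041 0 0 0 1;0.103 -0.057 -0.047 0 0 0 1;0.127 -0.064 -0.052 0 0 0 1;0.152 -0.07 -0.055 0 0 0 1;0.178 -0.074 -0.055 0 0 0 1'
python3 -m crank '0.021 -0.002 0 0 0 0 1;0.038 -0.002 0.001 0 0 0 1;0.05 -0.002 0.002 0 0 0 1;0.05 -0.002 0.002 0 0 0 1'
python3 - <<'E'
from st import *
from station import bot
o=bot.get_obs(); T=roll(np.pi/4); 
for p in [(60,-130,200),(60,-100,290)]: print(row(delta(o,W(*p),T)))
# vertical pose for stay: closing line along station x ; two choices of tool x
for s in (1,-1):
  T2=down(yaw if s>0 else yaw+np.pi)
  for p in [(60,-100,290),(60,60,290),(88,197,200)]: print(s,row(delta(o,W(*p),T2)))
print(o["q"].round(2))
E
```

```text
t: 17.4
eef_pos: [0.584, 0.0329, 0.1853]
tool_rot: [-0.381, 0.924, -0.021, 0.009]
contact_force: [-0.4, 0.1, 0.5]
gripper_width: 0.002
grasp_force: 0.1
t: 17.8
eef_pos: [0.6084, 0.0331, 0.1847]
tool_rot: [-0.381, 0.924, -0.021, 0.009]
contact_force: [0.3, -0.3, -0.0]
gripper_width: 0.004
grasp_force: 0.0
-0.157 0.061 -0.104 0.001 -0.000 -0.000 1
-0.158 -0.108 -0.190 0.001 -0.000 -0.000 1
1 -0.158 -0.108 -0.190 -0.195 -0.195 -0.472 1
1 -0.158 -0.335 0.036 -0.195 -0.195 -0.472 1
1 -0.102 -0.402 0.357 -0.195 -0.195 -0.472 1
-1 -0.158 -0.108 -0.190 -0.195 0.195 0.472 1
-1 -0.158 -0.335 0.036 -0.195 0.195 0.472 1
-1 -0.102 -0.402 0.357 -0.195 0.195 0.472 1
[ 0.63  0.63 -0.57  1.75 -0.55  1.   -1.14]
```

```bash
python3 -m crank '-0.157 0.061 -0.104 0 0 0 1;-0.157 0.061 -0.104 0 0 0 1;-0.158 -0.108 -0.19 -0.05 -0.05 -0.12 1;-0.158 -0.108 -0.19 -0.195 -0.195 -0.472 0.4;-0.158 -0.108 -0.19 -0.195 -0.195 -0.472 0.4;-0.158 -0.108 -0.19 -0.195 -0.195 -0.472 0.4;-0.158 -0.335 0.036 -0.195 -0.195 -0.472 0.4;-0.158 -0.335 0.036 -0.195 -0.195 -0.472 0.4;-0.158 -0.335 0.036 -0.195 -0.195 -0.472 0.4;-0.102 -0.402 0.357 -0.195 -0.195 -0.472 0.4;-0.102 -0.402 0.357 -0.195 -0.195 -0.472 0.4;-0.102 -0.402 0.357 -0.195 -0.195 -0.472 0.4;-0.102 -0.402 0.357 -0.195 -0.195 -0.472 0.4;-0.102 -0.402 0.357 -0.195 -0.195 -0.472 0.4;-0.102 -0.402 0.357 -0.195 -0.195 -0.472 0.4'
python3 - <<'E'
from st import *
from station import bot,eyes
w=eyes.read_camera("wrist"); s=eyes.read_camera("scene"); o=bot.get_obs()
pickle.dump((w,s,o),open("stay.pkl","wb")); print(o["q"].round(2),proj(w,W(88,197.3,125)),proj(s,W(88,197.3,125)))
im=np.hstack([cv2.resize(w["image"],(480,360)),cv2.resize(s["image"][100:300,120:300],(324,360))])
cv2.imwrite("pics/s6.png",im[:,:795,::-1])
for p in [(88,197,150),(88,197,110)]: print(row(delta(o,W(*p),down(yaw))))
E
```

```text
t: 19.3
eef_pos: [0.567, 0.3057, 0.1993]
tool_rot: [-0.0, 0.721, 0.693, -0.001]
contact_force: [0.3, 0.3, 0.6]
gripper_width: 0.597
grasp_force: 0.0
[-0.07  0.56 -0.73  1.62  0.41  1.12 -0.96] [256.9531541  204.34046883] [186.81334935 151.95256163]
0.002 0.001 0.100 -0.000 0.001 -0.001 1
0.003 0.001 0.180 -0.000 0.001 -0.001 1
```

View pics/s6.png

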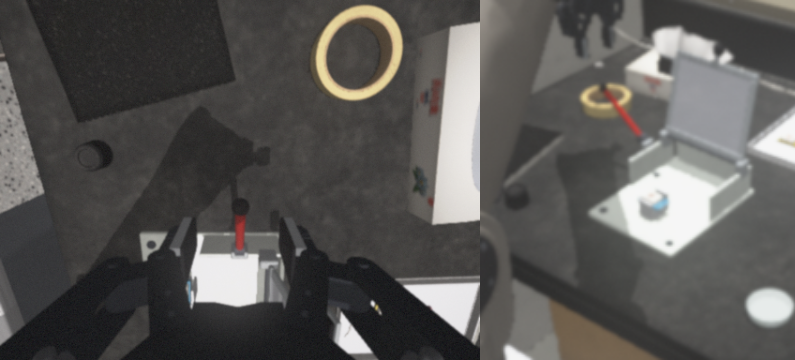

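The flap leans right back and the stay still leans out. In the wrist view the ball is at about (240,206) on the 480-px scale, a little off the prediction, so I'll triangulate it.

Run:
```python
from st import *
w,s,o=pickle.load(open("stay.pkl","rb")); d=pickle.load(open("cams1.pkl","rb"))
E={}
for n,c,f in (("w",w,lambda p:p[1]),("s",s,lambda p:p[1]),("w1",d["wrist"],lambda p:p[0])):
    h=cv2.cvtColor(c["image"],cv2.COLOR_RGB2HSV); r=cv2.inRange(h,(0,120,70),(9,255,255))|cv2.inRange(h,(172,120,70),(180,255,255))
    k,l,st,ce=cv2.connectedComponentsWithStats(r); 
    js=[j for j in range(1,k) if st[j,4]>25]; g=proj(c,W(88,150,98)); j=min(js,key=lambda j:np.linalg.norm(ce[j]-g)); 
    pts=np.argwhere(l==j)[:,::-1]; v=np.array([f(p) for p in pts]); e0=pts[v<=v.min()+1].mean(0); e1=pts[v>=v.max()-1].mean(0)
    print(n,e0,e1,"pred ball",proj(c,W(88,197.3,125)).round(1),"rod end pred",proj(c,W(88,102+102*.866,70+51)).round(1),"pivot",proj(c,W(88,102,70)).round(1)); E[n]=(c,e0)
for a,b in (("w","s"),("w1","s"),("w","w1")): print(a,b,tri(*E[a],*E[b]).round(4))
print("expected end",W(88,102+102*.866,121))
```

```text
w [255.76190476 230.52380952] [255.5 264.4] pred ball [257.  204.3] rod end pred [256.8 210.2] pivot [255.7 265.1]
s [190.   150.75] [207.2 173.4] pred ball [186.8 152. ] rod end pred [188.5 153.7] pivot [210.4 176.7]
w1 [97.66666667 84.16666667] [169.33333333  88.66666667] pred ball [91.8 85.2] rod end pred [98.8 85.5] pivot [175.2  88.2]
w s [0.5666 0.2856 0.1363]
w1 s [0.5703 0.2906 0.1331]
w w1 [0.5684 0.2869 0.1418]
expected end [0.56947296 0.29688066 0.121     ]
```

The stay leans at about 40°, not 30°, so its ball is near station (88, 186, 141) mm. I'll grip it across x and lead it along the arc.

```bash
python3 -m crank '-0.02 0.001 0.08 0 0 0 0.4;-0.02 0.001 0.151 0 0 0 0.4;-0.02 0.001 0.151 0 0 0 0.4;-0.02 0.001 0.151 0 0 0 1;-0.02 0.001 0.151 0 0 0 1;-0.02 0.001 0.151 0 0 0 1;-0.02 0.001 0.151 0 0 0 1' 30
python3 -m crank '-0.008 0 -0.008 0 0 0 1;-0.0159 0 -0.0168 0 0 0 1;-0.0325 0 -0.0311 0 0 0 1;-0.0505 0 -0.0437 0 0 0 1'
```

```text
t: 20.1
eef_pos: [0.5687, 0.2947, 0.1262]
tool_rot: [-0.0, 0.723, 0.691, 0.0]
contact_force: [-4.2, 2.2, 1.3]
gripper_width: 0.159
grasp_force: 29.2
t: 20.5
eef_pos: [0.5676, 0.2694, 0.1478]
tool_rot: [-0.0, 0.723, 0.691, 0.0]
contact_force: [-3.5, 1.8, -1.3]
gripper_width: 0.159
grasp_force: 29.2
```

```bash
python3 -m crank '-0.0192 0 -0.0108 0 0 0 1;-0.0394 0 -0.0196 0 0 0 1;-0.0603 0 -0.0263 0 0 0 1;-0.0818 0 -0.0309 0 0 0 1'
python3 -m crank '-0.0219 0 -0.0024 0 0 0 1;-0.0439 0 -0.0027 0 0 0 1;-0.0636 0 -0.001 0 0 0 1'
python3 -m crank '-0.01 0 0.001 0 0 0 1;-0.02 0 0.003 0 0 0 1'
```

```text
t: 20.9
eef_pos: [0.5657, 0.2268, 0.1627]
tool_rot: [0.0, 0.723, 0.691, -0.001]
contact_force: [-2.1, 0.4, -7.6]
gripper_width: 0.135
grasp_force: 29.9
t: 21.2
eef_pos: [0.5658, 0.1938, 0.1628]
tool_rot: [0.001, 0.724, 0.69, 0.0]
contact_force: [0.3, -0.4, 0.5]
gripper_width: -0.003
grasp_force: 0.0
t: 21.4
eef_pos: [0.5646, 0.1849, 0.161]
tool_rot: [0.001, 0.723, 0.691, -0.0]
contact_force: [0.6, -0.5, -0.5]
gripper_width: 0.002
grasp_force: 0.0
```

The ball slipped out at about 80°, which is nearly upright. The shut fingers can push it the rest of the way from its outer side.

```bash
python3 -m crank '0 0 -0.09 0 0 0 1;0.05 0 -0.12 0 0 0 1;0.16 0 -0.12 0 0 0 1;0.17 0 -0.05 0 0 0 1;0.17 0 0.006 0 0 0 1;0.17 0 0.006 0 0 0 1;0.15 0 0.006 0 0 0 1;0.13 0 0.006 0 0 0 1;0.11 0 0.006 0 0 0 1;0.09 0 0.006 0 0 0 1'
python3 -c "
from station import bot,eyes
import cv2,numpy as np
a=eyes.read_camera('scene')['image'][80:220,120:300];b=eyes.read_camera('wrist')['image']
cv2.imwrite('pics/p7.png',np.hstack([cv2.resize(a,(450,350)),cv2.resize(b[100:384,100:384],(350,350))])[:,:,::-1])"
```

```text
t: 22.4
eef_pos: [0.5672, 0.229, 0.1592]
tool_rot: [0.001, 0.724, 0.69, 0.0]
contact_force: [0.7, -0.3, 0.2]
gripper_width: -0.0
grasp_force: 0.2
```

View pics/p7.png

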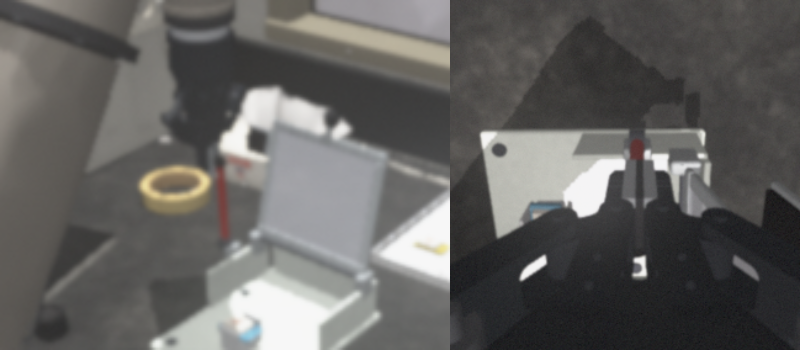

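The scene crop shows the stay almost upright at (222,200). I'll push on until the stop is felt.

```bash
python3 -m crank '-0.01 0 0 0 0 0 1;-0.02 0 0 0 0 0 1;-0.026 0 0 0 0 0 1'
python3 -m crank '-0.006 0 0 0 0 0 1;-0.012 0 0 0 0 0 1;-0.012 0 0 0 0 0 1'
```

```text
t: 22.8
eef_pos: [0.5658, 0.2189, 0.1583]
tool_rot: [-0.0, 0.723, 0.691, 0.001]
contact_force: [1.2, 8.3, -1.7]
gripper_width: 0.001
grasp_force: 4.1
t: 23.1
eef_pos: [0.5656, 0.2186, 0.1586]
tool_rot: [-0.002, 0.721, 0.693, 0.005]
contact_force: [4.5, 15.6, -7.4]
gripper_width: -0.003
grasp_force: 8.3
```

The stop is felt at station y ≈ 112 mm, as expected for the upright stay. Next I'll straddle the flap's top edge loosely and lower it onto the stay.

Run:
```python
from st import *
from station import bot
o=bot.get_obs(); T=down(yaw)
for p in [(88,125,165),(88,125,290),(161,-45,290),(161,-45,203),(127,-45,206),(93,-45,203),(93,-45,290)]: print(p,row(delta(o,W(*p),T)))
```

```text
(88, 125, 165) 0.026 0.001 -0.013 0.001 -0.003 0.001 1
(88, 125, 290) 0.029 0.002 -0.263 0.001 -0.003 0.001 1
(161, -45, 290) -0.312 0.146 -0.266 0.001 -0.003 0.001 1
(161, -45, 203) -0.314 0.146 -0.092 0.001 -0.003 0.001 1
(127, -45, 206) -0.313 0.078 -0.098 0.001 -0.003 0.001 1
(93, -45, 203) -0.313 0.010 -0.092 0.001 -0.003 0.001 1
(93, -45, 290) -0.311 0.010 -0.266 0.001 -0.003 0.001 1
```

```bash
python3 -m crank '0.028 0.002 -0.01 0 0 0 1;0.028 0.002 -0.11 0 0 0 0.5;0.028 0.002 -0.2 0 0 0 0.5;0.028 0.002 -0.265 0 0 0 0.5;-0.312 0.146 -0.265 0 0 0 0.5;-0.312 0.146 -0.265 0 0 0 0.5;-0.312 0.146 -0.265 0 0 0 0.5;-0.312 0.146 -0.265 0 0 0 0.5;-0.312 0.146 -0.265 0 0 0 0.5;-0.313 0.146 -0.18 0 0 0 0.5;-0.313 0.146 -0.13 0 0 0 0.5;-0.313 0.146 -0.092 0 0 0 0.5;-0.313 0.146 -0.092 0 0 0 0.75;-0.313 0.146 -0.092 0 0 0 0.75;-0.313 0.146 -0.092 0 0 0 0.75' 20
python3 - <<'E'
from st import *
from station import bot,eyes
w=eyes.read_camera("wrist"); s=eyes.read_camera("scene")
cv2.imwrite("pics/f8.png",np.hstack([cv2.resize(s["image"][70:240,140:310],(400,400)),cv2.resize(w["image"][90:384,110:404],(400,400))])[:,:,::-1])
E
```

```text
t: 24.6
eef_pos: [0.6321, 0.0525, 0.2057]
tool_rot: [0.001, 0.723, 0.691, 0.0]
contact_force: [0.7, -0.4, 0.4]
gripper_width: 0.251
grasp_force: 0.0
```

View pics/f8.png

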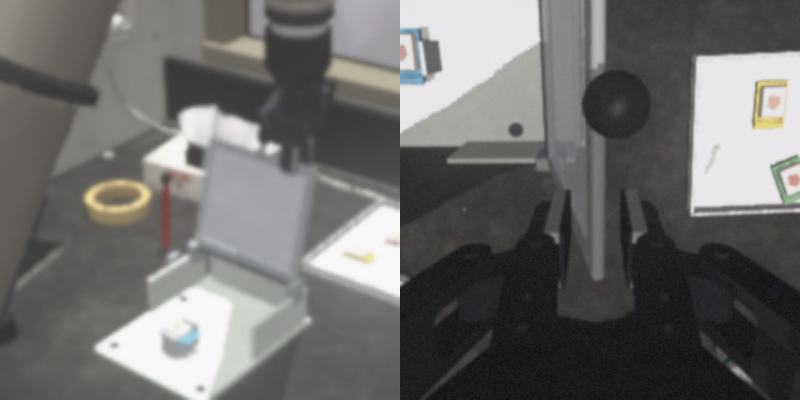

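The flap stands between the fingers at (598,250) in the right panel, and the stay is upright in the left one. I'll lower it gently.

```bash
python3 -m crank '0 -0.014 -0.002 0 0 0 0.75;0 -0.028 -0.004 0 0 0 0.75;0 -0.042 -0.006 0 0 0 0.75;0 -0.056 -0.007 0 0 0 0.75;0 -0.07 -0.007 0 0 0 0.75;0 -0.08 -0.006 0 0 0 0.75;0 -0.09 -0.005 0 0 0 0.75;0 -0.1 -0.003 0 0 0 0.75;0 -0.108 -0.002 0 0 0 0.75;0 -0.116 0 0 0 0 0.75'
python3 -m crank '0 -0.007 0 0 0 0 0.75;0 -0.014 0 0 0 0 0.75;0 -0.02 0 0 0 0 0.75;0 -0.02 0 0 0 0 0.75'
```

```text
t: 25.7
eef_pos: [0.573, 0.0545, 0.204]
tool_rot: [0.0, 0.723, 0.691, -0.0]
contact_force: [0.1, 0.1, -1.5]
gripper_width: 0.249
grasp_force: 0.0
t: 26.1
eef_pos: [0.563, 0.055, 0.2042]
tool_rot: [0.001, 0.723, 0.691, -0.0]
contact_force: [-0.2, 1.1, -0.2]
gripper_width: 0.252
grasp_force: 0.0
```

```bash
python3 -m crank '0 0 0 0 0 0 0.65;0 0 0 0 0 0 0.65;0 0 -0.04 0 0 0 0.65;0 0 -0.1 0 0 0 0.65;0 0 -0.18 0 0 0 0.65;0 0 -0.22 0 0 0 0.65'
python3 - <<'E'
from st import *
from station import bot,eyes
w=eyes.read_camera("wrist"); s=eyes.read_camera("scene"); o=bot.get_obs(); pickle.dump((w,s,o),open("prop.pkl","wb")); print(o["q"].round(2))
g=cv2.medianBlur(cv2.cvtColor(w["image"],cv2.COLOR_RGB2GRAY),5)
print(cv2.HoughCircles(g,cv2.HOUGH_GRADIENT,1.2,30,param1=80,param2=15,minRadius=12,maxRadius=40))
for a in (1.2,1.3,1.35,1.4,1.5): print(a,proj(w,W(125-170*np.cos(a),0,70+170*np.sin(a))).round(1),proj(s,W(125-170*np.cos(a),0,70+170*np.sin(a))).round(1))
for n,c in(("w",w),("s",s)):
  b=proj(c,W(88,95,150)).astype(int); h=cv2.cvtColor(c["image"],cv2.COLOR_RGB2HSV); r=cv2.inRange(h,(0,100,50),(9,255,255))|cv2.inRange(h,(172,100,50),(180,255,255))
  k,l,st,ce=cv2.connectedComponentsWithStats(r); print(n,[(st[j].tolist(),ce[j].round(1)) for j in range(1,k) if st[j,4]>15 and np.linalg.norm(ce[j]-b)<60],"pred",[proj(c,W(88,102+110*np.cos(t)*q,70+110*np.sin(t)*q)).round(1) for t in (1.57,1.65) for q in(.1,.5,.92)])
for p,sg in [((0,0,300),1),((0,0,300),-1)]: print(row(delta(o,W(*p),down(yaw+sg*np.pi/2))))
E
```

```text
t: 26.7
eef_pos: [0.5645, 0.0558, 0.3175]
tool_rot: [0.002, 0.723, 0.691, 0.001]
contact_force: [0.7, 0.5, 0.3]
gripper_width: 0.352
grasp_force: 0.0
[ 0.41  0.32 -0.78  1.67  0.24  1.24 -0.46]
[[[244.20001  141.        13.2     ]
  [214.20001  106.200005  39.24    ]
  [396.6      178.20001   39.24    ]
  [252.6       79.8       39.24    ]
  [148.20001  335.40002   23.76    ]
  [443.40002  189.        39.24    ]
  [275.40002  103.8       35.28    ]
  [311.40002  145.8       37.920002]
  [ 35.4      299.40002   39.24    ]
  [228.6       35.4       36.6     ]
  [358.2      335.40002   24.720001]
  [168.6      271.80002   16.8     ]
  [415.80002  245.40001   35.28    ]
  [228.6      196.20001   35.16    ]
  [349.80002  301.80002   32.64    ]
  [ 23.400002 244.20001   29.76    ]
  [269.40002  160.20001   23.279999]
  [462.6      306.6       28.320002]
  [ 37.800003 100.200005  39.24    ]
  [216.6      160.20001   36.6     ]
  [ 76.200005 249.00002   32.64    ]
  [367.80002  193.8       24.720001]
  [426.6      329.40002   31.2     ]
  [418.2      154.20001   31.2     ]
  [281.40002   40.
[... 384 characters left out ...]
   ]
  [311.40002  102.600006  30.      ]
  [120.600006 303.        19.08    ]
  [183.       243.00002   16.68    ]]]
1.2 [217.7 141.5] [229.1 141.8]
1.3 [236.1 142.1] [232.9 138. ]
1.35 [245.8 142.4] [234.8 136.3]
1.4 [255.8 142.6] [236.7 134.7]
1.5 [276.3 142.9] [240.6 132. ]
w [] pred [array([248. ,  48.2]), array([247.4,  39.3]), array([246.6,  26.8]), array([248.,  49.]), array([247.5,  43.7]), array([246.7,  36.4])]
s [([209, 150, 3, 24, 47], array([209.6, 161.5]))] pred [array([210.2, 173.6]), array([209.4, 161. ]), array([208.6, 147.1]), array([210.4, 173.7]), array([210.5, 161.4]), array([210.6, 148. ])]
0.101 -0.189 0.034 0.002 0.002 -0.500 1
0.101 -0.189 0.034 0.002 -0.002 0.500 1
```

The knob is at (244,141) in the wrist view, which puts the flap at about 1.34 rad, so it rests on the stay. Now the cassette.

```bash
python3 -m crank '0.03 -0.19 0.03 0 0 -0.1 0;0.101 -0.189 0.034 0 0 -0.5 0;0.101 -0.189 0.034 0 0 -0.5 0;0.101 -0.189 0.034 0 0 -0.5 0;0.101 -0.189 0.034 0 0 -0.5 0;0.101 -0.189 0.034 0 0 -0.5 0;0.101 -0.189 0.034 0 0 -0.5 0;0.101 -0.189 0.034 0 0 -0.5 0;0.101 -0.189 0.1 0 0 -0.5 0;0.101 -0.189 0.2 0 0 -0.5 0;0.101 -0.189 0.3 0 0 -0.5 0;0.101 -0.189 0.33 0 0 -0.5 0;0.101 -0.189 0.33 0 0 -0.5 0'
python3 - <<'E'
from st import *
from station import bot,eyes
w=eyes.read_camera("wrist"); o=bot.get_obs(); pickle.dump((w,o),open("nest.pkl","wb")); print(o["q"].round(2),o["eef_pos"],W(0,0,0))
h=cv2.cvtColor(w["image"],cv2.COLOR_RGB2HSV); print(h[proj(w,W(0,0,42))[1].astype(int),proj(w,W(0,0,42))[0].astype(int)])
print("pred",proj(w,W(0,0,36)),[proj(w,W(x,y,36)).round() for x in(-14,14) for y in(-23,23)])
m=cv2.inRange(h,(95,70,40),(125,255,255)); k,l,st,ce=cv2.connectedComponentsWithStats(m)
for j in range(1,k):
    if st[j,4]>100: 
        r=cv2.minAreaRect(np.argwhere(l==j)[:,::-1].astype(np.float32)); print(st[j],ce[j],[np.round(v,1) for v in r],ray(w,*r[0],.036),[ray(w,*p,.036).round(4)[:2].tolist() for p in cv2.boxPoints(r)])
E
```

```text
t: 28.1
eef_pos: [0.4696, 0.1093, 0.1472]
tool_rot: [-0.003, 0.023, 1.0, -0.001]
contact_force: [-0.4, -0.7, 1.2]
gripper_width: 0.997
grasp_force: 0.0
[ 0.46  0.45 -1.    2.03  0.48  0.92  0.73] [0.47118425 0.11004076 0.14923755] [0.473  0.1107 0.    ]
[ 12  23 168]
pred [254.51351241 193.79876868] [array([231., 180.]), array([278., 180.]), array([232., 207.]), array([277., 207.])]
[235 181  13  26 207] [240.15942029 192.96618357] [array([240.9, 193.3]), array([10.9, 25.3]), np.float64(3.0)] [0.47188396 0.09705311 0.036     ] [[0.4847, 0.09], [0.4583, 0.0931], [0.4594, 0.1039], [0.4858, 0.1011]]
```

Run:
```python
from st import *
from station import bot
w,_=pickle.load(open("nest.pkl","rb")); h=cv2.cvtColor(w["image"],cv2.COLOR_RGB2HSV)
print(h[193,224:290:3].tolist()); print(h[172:216:3,262].tolist())
o=bot.get_obs(); print(row(delta(o,W(-.5,-1,25),down(yaw+np.pi/2)),.2))
```

```text
[[135, 2, 233], [135, 2, 232], [150, 2, 233], [128, 5, 214], [101, 72, 139], [102, 75, 133], [101, 70, 134], [102, 71, 132], [13, 19, 161], [12, 19, 177], [18, 18, 174], [10, 38, 140], [8, 46, 132], [8, 44, 132], [8, 43, 138], [11, 24, 167], [16, 19, 177], [11, 17, 167], [102, 67, 126], [108, 13, 201], [150, 2, 231], [135, 2, 233]]
[[0, 5, 101], [10, 5, 145], [0, 2, 137], [101, 64, 120], [70, 6, 124], [19, 17, 165], [15, 21, 169], [6, 46, 132], [7, 45, 130], [7, 44, 133], [9, 28, 155], [19, 12, 166], [104, 32, 119], [160, 7, 110], [160, 5, 159]]
-0.003 -0.000 0.248 -0.000 -0.000 -0.001 0.2
```

The cassette sits about 3 mm further toward +y, so I'll correct for that, go down and grip it by its ends.

```bash
python3 -m crank '-0.002 0.006 0.08 0 0 0 0;-0.002 0.006 0.16 0 0 0 0;-0.002 0.006 0.22 0 0 0 0;-0.002 0.006 0.248 0 0 0 0;-0.002 0.006 0.248 0 0 0 0;-0.002 0.006 0.248 0 0 0 1;-0.002 0.006 0.248 0 0 0 1;-0.002 0.006 0.248 0 0 0 1;-0.002 0.006 0.248 0 0 0 1' 30
python3 -m crank '0 0 -0.01 0 0 0 1;0 0 -0.03 0 0 0 1;0 0 -0.06 0 0 0 1'
```

```text
t: 29.05
eef_pos: [0.4737, 0.1126, 0.0266]
tool_rot: [0.001, 0.023, 1.0, -0.001]
contact_force: [-0.9, -1.0, 9.2]
gripper_width: 0.519
grasp_force: 29.3
t: 29.35
eef_pos: [0.472, 0.1123, 0.0556]
tool_rot: [-0.0, 0.023, 1.0, -0.001]
contact_force: [0.6, 0.0, -0.3]
gripper_width: 0.514
grasp_force: 30.9
```

Run:
```python
from st import *
from station import bot
o=bot.get_obs(); T=down(yaw+np.pi/2)
for p in [(.472,.1123,.13),(.5,-.11,.13),(.5,-.11,.02),(.5,-.11,.0),(.5,-.11,-.003)]: print(row(delta(o,p,T)))
```

```text
0.000 -0.000 -0.149 -0.001 -0.000 -0.000 1
-0.076 -0.442 -0.148 -0.001 -0.000 -0.000 1
-0.076 -0.442 0.072 -0.001 -0.000 -0.000 1
-0.076 -0.442 0.112 -0.001 -0.000 -0.000 1
-0.076 -0.442 0.118 -0.001 -0.000 -0.000 1
```

```bash
python3 -m crank '0 0 -0.06 0 0 0 1;0 0 -0.13 0 0 0 1;0 -0.02 -0.149 0 0 0 1;-0.01 -0.09 -0.149 0 0 0 1;-0.03 -0.18 -0.149 0 0 0 1;-0.05 -0.27 -0.149 0 0 0 1;-0.07 -0.36 -0.149 0 0 0 1;-0.076 -0.42 -0.149 0 0 0 1;-0.076 -0.442 -0.14 0 0 0 1;-0.076 -0.442 -0.07 0 0 0 1;-0.076 -0.442 0 0 0 0 1;-0.076 -0.442 0.05 0 0 0 1;-0.076 -0.442 0.085 0 0 0 1;-0.076 -0.442 0.1 0 0 0 1;-0.076 -0.442 0.108 0 0 0 1;-0.076 -0.442 0.112 0 0 0 1'
python3 -m crank '0 0 0.002 0 0 0 1;0 0 0.004 0 0 0 1;0 0 0.004 0 0 0 1'
```

```text
t: 30.95
eef_pos: [0.5007, -0.1096, -0.0001]
tool_rot: [0.0, 0.023, 1.0, -0.001]
contact_force: [0.3, -0.6, 0.2]
gripper_width: 0.517
grasp_force: 30.9
t: 31.25
eef_pos: [0.5009, -0.1102, -0.0018]
tool_rot: [0.001, 0.023, 1.0, -0.001]
contact_force: [-1.2, -0.3, 4.8]
gripper_width: 0.513
grasp_force: 33.3
```

```bash
python3 -m crank '0 0 0 0 0 0 0.3;0 0 0 0 0 0 0.2;0 0 0 0 0 0 0.2;0 0 0 0 0 0 0.2;0 0 -0.05 0 0 0 0.1;0 0 -0.13 0 0 0 0.1;0 0 -0.22 0 0 0 0.1;0 0 -0.27 0 0 0 0.1;0 0 -0.27 0 0 0 0.1'
python3 - <<'E'
from st import *
from station import bot,eyes
w=eyes.read_camera("wrist"); s=eyes.read_camera("scene"); d=eyes.read_camera("side"); o=bot.get_obs(); pickle.dump((w,s,d,o),open("bench.pkl","wb")); print(o["q"].round(2),o["eef_pos"])
h=cv2.cvtColor(w["image"],cv2.COLOR_RGB2HSV); print(proj(w,[.5,-.11,.006]))
for m,z,t in((cv2.inRange(h,(95,50,30),(125,255,255)),.005,"blue"),(cv2.inRange(h,(0,0,110),(40,120,255)),.012,"cream")):
  k,l,st,ce=cv2.connectedComponentsWithStats(m)
  for j in range(1,k):
    if st[j,4]>80 and np.linalg.norm(ce[j]-proj(w,[.5,-.11,.006]))<40:
        r=cv2.minAreaRect(np.argwhere(l==j)[:,::-1].astype(np.float32)); print(t,st[j],[ray(w,*p,z).round(4)[:2].tolist() for p in cv2.boxPoints(r)],ray(w,*r[0],z))
E
```

```text
t: 32.15
eef_pos: [0.5027, -0.11, 0.1358]
tool_rot: [0.003, 0.023, 1.0, -0.001]
contact_force: [0.1, -0.3, -0.3]
gripper_width: 0.903
grasp_force: 0.0
[ 0.84  0.5  -0.94  1.99  0.52  0.91  1.15] [ 0.49957692 -0.11027758  0.13156222]
[253.03537002 181.88455206]
blue [231 168  46  28 605] [[0.4842, -0.1324], [0.4863, -0.0853], [0.5161, -0.0858], [0.5139, -0.1345]] [ 0.49986826 -0.10950191  0.005     ]
cream [244 172  28  21 553] [[0.4875, -0.1187], [0.4887, -0.091], [0.5102, -0.0915], [0.509, -0.1199]] [ 0.49871302 -0.10527183  0.012     ]
```

The cassette lies flat on the bench at (0.500, −0.110), with the label toward −y. I'll turn the tool a quarter and look at the stand from close by before taking the cassette again.

```bash
python3 - <<'E'
from st import *
from station import bot
o=bot.get_obs(); print(row(delta(o,(.484,-.355,.17),down(-.07))))
E
python3 -m crank '0.03 -0.1 -0.06 0 0 0.05 0.1;0.05 -0.2 -0.08 0 0 0.1 0.1;0.053 -0.487 -0.08 0 0 0.49 0.1;0.053 -0.487 -0.08 0 0 0.49 0.1;0.053 -0.487 -0.08 0 0 0.49 0.1;0.053 -0.487 -0.08 0 0 0.49 0.1;0.053 -0.487 -0.08 0 0 0.49 0.1;0.053 -0.487 -0.08 0 0 0.49 0.1;0.053 -0.487 -0.08 0 0 0.49 0.1;0.053 -0.487 -0.08 0 0 0.49 0.1;0.053 -0.487 -0.08 0 0 0.49 0.1;0.053 -0.487 -0.08 0 0 0.49 0.1;0.053 -0.487 -0.08 0 0 0.49 0.1'
python3 - <<'E'
from st import *
from station import bot,eyes
w=eyes.read_camera("wrist"); o=bot.get_obs(); pickle.dump((w,o),open("stand.pkl","wb")); print(o["q"].round(2),o["eef_pos"])
h=cv2.cvtColor(w["image"],cv2.COLOR_RGB2HSV); print(proj(w,[.484,-.355,.035]))
m=cv2.inRange(h,(100,120,40),(125,255,255)); k,l,st,ce=cv2.connectedComponentsWithStats(m)
for j in range(1,k):
  if st[j,4]>80:
    p=np.argwhere(l==j)[:,::-1].astype(np.float32); r=cv2.minAreaRect(p); ap=cv2.approxPolyDP(cv2.convexHull(p.astype(np.int32)),4,True)[:,0]
    print(st[j],[(q.tolist(),ray(w,*q,.01).round(4)[:2].tolist(),ray(w,*q,.054).round(4)[:2].tolist()) for q in ap])
# bright low-saturation region = plinth top
g=cv2.inRange(h,(0,0,120),(180,60,255)); k,l,st,ce=cv2.connectedComponentsWithStats(g)
for j in range(1,k):
  if st[j,4]>150 and np.linalg.norm(ce[j]-proj(w,[.484,-.355,.035]))<60:
    r=cv2.minAreaRect(np.argwhere(l==j)[:,::-1].astype(np.float32)); print("plinth",st[j],ray(w,*r[0],.035),[ray(w,*p,.035).round(4)[:2].tolist() for p in cv2.boxPoints(r)])
E
```

```text
0.009 -0.490 -0.076 -0.001 0.000 0.508 1
t: 33.6
eef_pos: [0.4621, -0.3515, 0.1713]
tool_rot: [-0.001, 0.712, 0.703, -0.001]
contact_force: [0.1, -0.4, -0.5]
gripper_width: 0.902
grasp_force: 0.0
[ 0.98  0.45 -0.56  1.81  0.29  0.96  0.28] [ 0.46226452 -0.35164546  0.17164407]
[273.68014374 186.72005201]
[ 245  143   66   80 2855] [([309, 148], [0.5257, -0.3167], [0.5166, -0.3108]), ([299, 218], [0.5176, -0.4026], [0.5097, -0.3843]), ([277, 222], [0.4905, -0.4077], [0.4865, -0.3886]), ([246, 214], [0.4522, -0.3966], [0.4537, -0.3791]), ([251, 143], [0.4596, -0.3102], [0.4601, -0.3052])]
plinth [267 166  22  46 807] [ 0.48812467 -0.35732022  0.035     ] [[0.4754, -0.3819], [0.4806, -0.3314], [0.5002, -0.3339], [0.4961, -0.3846]]
```

The plinth centre is at (0.488, −0.357) with yaw about −0.095; it measures 20 x 51 mm against the 18 x 50 given, which agrees. Back to the cassette to grip its long sides.

Run:
```python
from st import *
from station import bot
o=bot.get_obs()
for p in [(.4999,-.109,.12),(.4999,-.109,0.0005)]: print(row(delta(o,p,down(-.045))))
```

```text
0.486 0.069 0.103 -0.000 0.000 0.010 1
0.486 0.070 0.342 -0.000 0.000 0.010 1
```

```bash
python3 -m crank '0.09 0.01 0 0 0 0.01 0.3;0.19 0.03 0.03 0 0 0.01 0.3;0.28 0.04 0.06 0 0 0.01 0.3;0.37 0.05 0.09 0 0 0.01 0.3;0.45 0.069 0.1 0 0 0.01 0.3;0.486 0.069 0.103 0 0 0.01 0.3;0.486 0.069 0.13 0 0 0.01 0.3;0.486 0.069 0.15 0 0 0.01 0.3;0.486 0.069 0.15 0 0 0.01 0.3'
python3 - <<'E'
from st import *
from station import bot,eyes
w=eyes.read_camera("wrist"); o=bot.get_obs(); print(o["eef_pos"])
h=cv2.cvtColor(w["image"],cv2.COLOR_RGB2HSV)
for lo,hi,z,t in(((95,50,30),(125,255,255),.005,"blue"),((0,0,110),(40,120,255),.012,"cream")):
  k,l,st,ce=cv2.connectedComponentsWithStats(cv2.inRange(h,lo,hi))
  for j in range(1,k):
    if st[j,4]>80 and np.linalg.norm(ce[j]-proj(w,[.5,-.11,.006]))<40:
        r=cv2.minAreaRect(np.argwhere(l==j)[:,::-1].astype(np.float32)); print(t,st[j],[ray(w,*p,z).round(4)[:2].tolist() for p in cv2.boxPoints(r)],ray(w,*r[0],z))
print(row(delta(o,(.4999,-.109,0.0005),down(-.045))))
E
```

```text
t: 34.55
eef_pos: [0.499, -0.1113, 0.0953]
tool_rot: [-0.001, 0.724, 0.69, -0.002]
contact_force: [-0.6, -0.7, 0.4]
gripper_width: 0.699
grasp_force: 0.0
[ 0.49957101 -0.1112755   0.09610233]
blue [240 169  33  51 732] [[0.4848, -0.1328], [0.4878, -0.0845], [0.5164, -0.0859], [0.5152, -0.1342]] [ 0.50109895 -0.10865161  0.005     ]
cream [244 176  25  32 777] [[0.4914, -0.0895], [0.5124, -0.0904], [0.5115, -0.1193], [0.4897, -0.1183]] [ 0.50125591 -0.1041203   0.012     ]
0.005 0.001 0.191 -0.001 0.001 -0.001 1
```

```bash
python3 -m crank '0.005 0.001 0.09 0 0 0 0.3;0.005 0.001 0.15 0 0 0 0.3;0.005 0.001 0.18 0 0 0 0.3;0.005 0.001 0.191 0 0 0 0.3;0.005 0.001 0.191 0 0 0 0.3;0.005 0.001 0.191 0 0 0 1;0.005 0.001 0.191 0 0 0 1;0.005 0.001 0.191 0 0 0 1;0.005 0.001 0.191 0 0 0 1' 30
python3 -m crank '0 0 -0.01 0 0 0 1;0 0 -0.03 0 0 0 1;0 0 -0.08 0 0 0 1;0 0 -0.16 0 0 0 1'
python3 - <<'E'
from st import *
from station import bot,eyes
o=bot.get_obs(); print(o["eef_pos"])
for p in [(.4884,-.357,.09),(.4884,-.357,.06),(.4884,-.357,.0365)]: print(row(delta(o,p,down(-.095))))
E
```

```text
t: 35.5
eef_pos: [0.5023, -0.1075, 0.0032]
tool_rot: [0.002, 0.723, 0.691, 0.0]
contact_force: [-0.6, 0.2, 5.7]
gripper_width: 0.318
grasp_force: 29.2
t: 35.9
eef_pos: [0.4997, -0.1068, 0.0819]
tool_rot: [-0.001, 0.723, 0.691, -0.001]
contact_force: [1.3, -1.0, -0.0]
gripper_width: 0.322
grasp_force: 29.6
[ 0.49970535 -0.10684292  0.08191968]
-0.501 0.000 -0.016 -0.001 0.000 0.016 1
-0.501 0.000 0.044 -0.001 0.000 0.016 1
-0.501 0.000 0.091 -0.001 0.000 0.016 1
```

```bash
python3 -m crank '-0.08 0 -0.016 0 0 0 1;-0.17 0 -0.016 0 0 0.005 1;-0.26 0 -0.016 0 0 0.01 1;-0.35 0 -0.016 0 0 0.016 1;-0.43 0 -0.016 0 0 0.016 1;-0.48 0 -0.016 0 0 0.016 1;-0.497 0 -0.016 0 0 0.016 1;-0.497 0 -0.01 0 0 0.016 1;-0.497 0 -0.01 0 0 0.016 1'
python3 - <<'E'
from st import *
from station import bot,eyes
w=eyes.read_camera("wrist"); o=bot.get_obs(); pickle.dump((w,o),open("hov.pkl","wb")); print(o["eef_pos"],o["gripper_width"],o["grasp_force"])
h=cv2.cvtColor(w["image"],cv2.COLOR_RGB2HSV); zb=o["eef_pos"][2]-.003
for q in ([.4884,-.357,zb+.012],[.4867,-.384,.054],[.49,-.33,.054],[.4884,-.357+.024,zb+.006],[.4884,-.357-.024,zb+.006]): print(proj(w,q).round(1))
for lo,hi,z,t in(((95,50,30),(125,255,255),zb+.006,"blue"),((0,0,110),(40,120,255),zb+.012,"cream")):
  k,l,st,ce=cv2.connectedComponentsWithStats(cv2.inRange(h,lo,hi))
  for j in range(1,k):
    if st[j,4]>60 and np.linalg.norm(ce[j]-proj(w,[.4884,-.357,zb]))<70:
        r=cv2.minAreaRect(np.argwhere(l==j)[:,::-1].astype(np.float32)); print(t,st[j],[ray(w,*p,z).round(4)[:2].tolist() for p in cv2.boxPoints(r)],ray(w,*r[0],z),ray(w,*r[0],.054))
print(h[120:260:4,250].tolist())
print(row(delta(o,(.4884,-.355,.038),down(-.095))))
E
```

```text
t: 36.8
eef_pos: [0.4901, -0.3532, 0.0871]
tool_rot: [-0.0, 0.74, 0.673, 0.0]
contact_force: [0.2, 0.9, -1.0]
gripper_width: 0.321
grasp_force: 29.6
[ 0.49032924 -0.352832    0.08712411] 0.31620547974916646 29.61823135614395
[251.3 257.2]
[252.9 259.6]
[250.3 190.8]
[247.3 214.3]
[255.1 286.2]
blue [ 211  153   85  130 6055] [[0.4728, -0.2966], [0.517, -0.3008], [0.5132, -0.3803], [0.4616, -0.3754]] [ 0.49142922 -0.33522289  0.09012411] [ 0.48999441 -0.35003892  0.054     ]
cream [243 191  20  17 233] [[0.4878, -0.3173], [0.4978, -0.3182], [0.4971, -0.3272], [0.4869, -0.3262]] [ 0.49239914 -0.32217232  0.09612411] [ 0.49095572 -0.33612421  0.054     ]
cream [ 234  220   40   49 1876] [[0.4812, -0.3333], [0.5024, -0.3352], [0.5002, -0.3652], [0.4777, -0.3631]] [ 0.49044036 -0.34876213  0.09612411] [ 0.48838192 -0.37106279  0.054     ]
cream [244 284  15  12  83] [[0.4816, -0.3821], [0.4824, -0.3744], [0.4906, -0.3752], [0.49, -0.3829]] [ 0.48614339 -0.37863277  0.09612411] [ 0.48273577 -0.41031233  0.054     ]
[[19, 15, 132], [18, 11, 119], [6, 11, 121], [0, 8, 124], [24, 11, 118], [140, 9, 85], [135, 13, 79], [120, 15, 84], [111, 20, 91], [108, 139, 156], [108, 147, 189], [108, 148, 191], [108, 144, 190], [108, 122, 119], [109, 120, 119], [110, 111, 120], [109, 131, 156], [109, 121, 175], [0, 1, 245], [0, 1, 245], [0, 1, 245], [0, 1, 245], [120, 2, 238], [102, 89, 186], [101, 86, 217], [15, 13, 202], [15, 11, 225], [20, 3, 246], [20, 3, 246], [18, 5, 245], [8, 51, 216], [8, 51, 214], [8, 53, 216], [7, 52, 214], [8, 49, 218]]
-0.005 -0.003 0.098 -0.000 -0.000 0.001 1
```

Run:
```python
from st import *
from station import bot
w,o=pickle.load(open("hov.pkl","rb"))
print("plinth +y end",ray(w,253,191,.035),"exp",np.array([.4884,-.357])+.025*np.array([.095,1]),ray(w,243,199,.035),ray(w,263,199,.035))
o=bot.get_obs(); R=down(-.095)
for p in [(.4884,-.3563,.06),(.4884,-.3563,.043),(.4884,-.3563,.038)]: print(row(delta(o,p,R)))
```

```text
plinth +y end [ 0.49129872 -0.33600759  0.035     ] exp [ 0.490775 -0.332   ] [ 0.48297229 -0.34172769  0.035     ] [ 0.49840909 -0.34317928  0.035     ]
-0.007 -0.003 0.054 -0.000 -0.000 0.001 1
-0.007 -0.003 0.088 -0.000 -0.000 0.001 1
-0.007 -0.003 0.098 -0.000 -0.000 0.001 1
```

```bash
python3 -m crank '-0.008 -0.002 0 0 0 0 1;-0.008 -0.002 0.03 0 0 0 1;-0.008 -0.002 0.055 0 0 0 1;-0.008 -0.002 0.07 0 0 0 1;-0.008 -0.002 0.08 0 0 0 1;-0.008 -0.002 0.088 0 0 0 1;-0.008 -0.002 0.088 0 0 0 1'
python3 -m crank '0 0 0.004 0 0 0 1;0 0 0.008 0 0 0 1;0 0 0.01 0 0 0 1;0 0 0.01 0 0 0 1'
```

```text
t: 37.55
eef_pos: [0.4884, -0.3591, 0.0426]
tool_rot: [0.0, 0.74, 0.672, -0.0]
contact_force: [0.2, -0.1, -0.2]
gripper_width: 0.316
grasp_force: 29.6
t: 37.95
eef_pos: [0.4886, -0.3594, 0.0383]
tool_rot: [0.001, 0.74, 0.672, -0.0]
contact_force: [0.0, 0.2, 0.8]
gripper_width: 0.318
grasp_force: 29.6
```

```bash
python3 -m crank '0.004 0 0 0 0 0 1;0.004 0 0 0 0 0 1'
python3 -c "
from station import bot
for i in range(3): print(bot.get_obs()['eef_pos'])"
python3 -m crank '0 0 0.002 0 0 0 1;0 0 0.004 0 0 0 1;0 0 0.004 0 0 0 1'
```

```text
t: 38.15
eef_pos: [0.4889, -0.357, 0.0383]
tool_rot: [0.001, 0.74, 0.672, -0.0]
contact_force: [1.3, 0.5, 0.6]
gripper_width: 0.315
grasp_force: 29.7
[ 0.48890169 -0.35703911  0.03832078]
[ 0.48890169 -0.35703911  0.03832078]
[ 0.48890169 -0.35703911  0.03832078]
t: 38.45
eef_pos: [0.489, -0.3571, 0.0381]
tool_rot: [0.001, 0.74, 0.672, -0.001]
contact_force: [-5.2, 2.0, 17.5]
gripper_width: 0.316
grasp_force: 31.7
```

```bash
python3 -m crank '0 0 -0.003 0 0 0 1;0 0 -0.003 0 0 0 0.6;0 0 -0.003 0 0 0 0.4;0 0 -0.003 0 0 0 0.4;0 0 -0.003 0 0 0 0.3'
python3 -m crank '0 0 -0.04 0 0 0 0.3;0 0 -0.1 0 0 0 0.3;0 0 -0.18 0 0 0 0.3;0 0 -0.24 0 0 0 0.3;0 0 -0.24 0 0 0 0.3;0 0 -0.24 0 0 0 0.3'
python3 - <<'E'
from st import *
from station import bot,eyes
w=eyes.read_camera("wrist"); s=eyes.read_camera("scene"); o=bot.get_obs(); print(o["eef_pos"])
h=cv2.cvtColor(w["image"],cv2.COLOR_RGB2HSV)
for lo,hi,z,t in(((100,120,40),(125,255,255),.01,"blue"),((0,0,110),(40,120,255),.047,"cream"),((95,50,30),(106,119,255),.041,"cassette")):
  k,l,st,ce=cv2.connectedComponentsWithStats(cv2.inRange(h,lo,hi))
  for j in range(1,k):
    if st[j,4]>60 and np.linalg.norm(ce[j]-proj(w,[.4884,-.357,.04]))<60:
        r=cv2.minAreaRect(np.argwhere(l==j)[:,::-1].astype(np.float32)); print(t,st[j],[ray(w,*p,z).round(4)[:2].tolist() for p in cv2.boxPoints(r)],ray(w,*r[0],z).round(4))
a=1.345; print("knob pred",proj(s,W(125-170*np.cos(a),0,70+170*np.sin(a))))
s0=pickle.load(open("prop.pkl","rb"))[1]; b=(slice(100,190),slice(190,265)); print("scene change at flap",np.abs(s["image"][b].astype(int)-s0["image"][b]).mean())
E
```

```text
t: 38.95
eef_pos: [0.4886, -0.3572, 0.0373]
tool_rot: [0.0, 0.74, 0.672, -0.0]
contact_force: [-0.3, 0.5, -1.1]
gripper_width: 0.698
grasp_force: 0.0
t: 39.55
eef_pos: [0.4889, -0.3574, 0.1581]
tool_rot: [0.001, 0.74, 0.672, -0.0]
contact_force: [-0.0, 0.5, -0.7]
gripper_width: 0.7
grasp_force: 0.0
[ 0.48784339 -0.35688693  0.15642278]
blue [ 222  140   64   83 2972] [[0.4454, -0.4029], [0.4596, -0.3086], [0.5274, -0.3163], [0.5199, -0.4116]] [ 0.4883 -0.3576  0.01  ]
cream [242 173  23  28 587] [[0.4764, -0.3665], [0.4795, -0.3387], [0.5009, -0.3408], [0.4986, -0.3686]] [ 0.4889 -0.3534  0.047 ]
cream [279 220  16  13  67] [[0.5099, -0.4022], [0.5132, -0.392], [0.5293, -0.3985], [0.5262, -0.4088]] [ 0.5197 -0.4003  0.047 ]
cassette [239 167  29  47 544] [[0.4768, -0.3337], [0.5045, -0.3364], [0.5006, -0.3854], [0.4713, -0.3825]] [ 0.4884 -0.3588  0.041 ]
knob pred [234.59408293 136.43560833]
scene change at flap 7.978518518518518
```

Run:
```python
from st import *
from station import bot,eyes
for n in("scene","side"):
    s=eyes.read_camera(n); g=cv2.cvtColor(s["image"],cv2.COLOR_RGB2GRAY)
    for a in (0,1.2,1.345,1.5,1.83):
        u,v=proj(s,W(125-170*np.cos(a),0,70+170*np.sin(a))).round().astype(int); print(n,a,u,v,g[max(0,v-2):v+3,u-2:u+3].mean().round(),end=" | ")
    u,v=proj(s,W(88,97,125)).round().astype(int); print("stay rgb",s["image"][v-1:v+2,u-1:u+2].mean((0,1)).round())
    M=np.array([W(125-100*np.cos(1.345),y,70+100*np.sin(1.345)) for y in(-40,40)]); print("flap rgb",[s["image"][tuple(proj(s,m).round().astype(int)[::-1])].tolist() for m in M])
```

```text
scene 0 205 208 247.0 | scene 1.2 229 142 147.0 | scene 1.345 235 136 86.0 | scene 1.5 241 132 201.0 | scene 1.83 253 127 229.0 | stay rgb [108.  72.  70.]
flap rgb [[126, 127, 132], [124, 124, 129]]
side 0 218 194 165.0 | side 1.2 249 148 75.0 | side 1.345 255 145 42.0 | side 1.5 263 143 83.0 | side 1.83 278 142 133.0 | stay rgb [105.  39.  36.]
flap rgb [[107, 108, 113], [157, 150, 141]]
```

The knob is darkest at the 1.345 rad prediction in both views, so the flap is still propped. The cassette is within about 1 to 2 mm of the plinth's centre.

```bash
python3 -c "
from station import ticket
print(ticket.hand_in())"
```

```text
the job is handed in; nothing more can be done
None
```

I handed the job in at about 40 s, and no verdict came back. By my last camera checks the flap is propped on the upright stay at about 1.35 rad, and the cassette lies face up on the plinth about 1–2 mm from its centre. The knob slipped out of the grip several times early on, and the flap fell shut, before I lifted it by its side edge. I did not re-measure the bottle, the dish or the loupe at the end.

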